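# Load a coupling half onto the studs of a tilted rotary table

### The arm

A 6-joint arm with a two-finger parallel gripper is mounted at the origin on the work surface. World frame = base frame: x ahead of the robot, y to its left, z up, the work surface at z = 0. Lengths are in m, angles in degrees, forces in N, time in s.
With the tool pointing down it reaches from about 0.4 to 0.825 m from the base axis. Payload 7 kg.
Tool frame: the origin (TCP) lies at the very end of the fingers, on their centre line; the grasp point (between the pads) lies 19 mm behind it; z points along the fingers, y is the direction in which the jaws open and shut (so a half turn about z gives the same grasp; the last joint's range is limited). The gripper opens to 88 mm and grips with 3 to 60 N. Pads are 19 mm wide; open, the fingers measure 130 mm over their backs; the gripper's body (78 mm by 193 mm) begins 47 mm behind the grasp point.
Start: joints at [81.595, 20.546, 0.682, 0, -70.136, -16.507], TCP at [0.284, 0.612, 0.227] pointing down, gripper open.
Joint ranges: [-176.03, 176.03], [-82.01, 121.73], [-58.28, 71.71], [-173.87, 95.51], [-174.79, -0.11], [-173.66, 173.66]. Speed limits (degrees/s): [136.94, 136.94, 172.46, 180, 180, 180].

### API

Orientations are given as [roll, pitch, yaw] about the fixed x, y, z axes, in that order (R = Rz(yaw) Ry(pitch) Rx(roll)).
In Python, from plant import telemetry, snapshot, calibration, workorder gives the robot as it stands. The module is installed in compiled form; this text tells all that it offers.
- The arm moves only by the tool step_arm, never from a script. Its argument "plan" is text: rows parted by semicolons, each of 7 numbers parted by spaces: the finger opening in cm, from 0 to 8.76, then the shift along the tool's x, y, z in cm, then the turn, a rotation vector about the tool's x, y, z in degrees. A call has 1 to 12 rows; each row shifts and turns the commanded pose from where the row before left it, along the tool's axes as they then stand; what a row does not reach is not made up. A row lasts 1/12 s, in which the tool goes at most 41.7 mm and 7.16 degrees, less where a joint would pass 70% of its speed; a pose out of reach is approached as far as the arm can. A call with a gripper value outside its range is refused whole. The fingers move at their own pace and stop on an object; the grip force is fixed at half the most. Time passes only in rows, so rows that do not move let the fingers close. It gives the time, the measured TCP pose, the force and the opening at its end, in the units of the state.
- telemetry.get_obs(): the state, without advancing time (a new reading comes with each control period).
- snapshot(name): name is "side" or "top" or "wrist"; returns the picture (400x640x3 uint8, blue, green, red); there is no depth.
- calibration(name): a dict with "K" (3x3 intrinsics, pixels), "k1" (the pictures are not rectified: a ray, as slopes to the right and down, at radius r is drawn at 1 + k1 r^2 times it, then the intrinsics apply), "camera_from_world" (4x4, takes a point from world to camera coordinates). Camera axes: x right, y up, looking along -z (the intrinsics and any distortion apply to the point x, -y, -z); pixel columns grow to the right and rows downward; lengths in m; the calibration is good to about 2 mm. A picture is of the moment at which its call begins: read the wrist's pose just before it. calibration takes no time and is no camera call; for the wrist camera it gives the pose at the moment of the call.
- workorder.close_job(): hands the job in, once; it reports no verdict.
The state is a dict: "clock": time; "joint_pos": joint angles; "qvel": joint speeds; "tau": joint torques, N m; "tool_pos": TCP position; "orientation": TCP orientation; "force": force on the tool from outside, world axes, zero at the start; "moment": the same for the moment, N m; "opening": finger opening in m.
Only numpy, scipy, OpenCV 4.12 (cv2) and the standard library are available. Lean on these libraries where they do the work, as an engineer would, in place of code of your own. Each camera call takes 0.05 s, during which the arm holds its last target.

### The job

Load the aluminium coupling half onto the tilted rotary table for angled drilling: lift it over, set its bore on the pilot pin, turn it by feel until its four holes drop over the four studs, and ease it down without forcing it until it sits fully home on the face plate, then let go. Leave the wrench, the oil bottle and the tray of nuts where they are.

Things in the scene. Friction and masses are not known exactly. Their poses are not given: they have to be found in the camera images.
- coupling: Loose aluminium coupling half, about 0.5 kg, lying flat, hub up. Round rim 115 mm across, its top 14 mm above the underside. Four plain 14 mm holes through the rim, a quarter turn apart, centres 42.5 mm from the axis, on the part's own +x, +y, -x, -y. Underside: flat register face 68 mm across, the rim around it 1.5 mm higher. Origin: centre of the underside; z up along the hub.
- hub (a point): On the coupling's axis, 55 mm above its underside, in its round hub: a solid plain cylinder 46 mm across from 22 to 68 mm above the underside; the place to grip. Axes as the coupling's.
- bore (a point): Centre of the mouth of the blind bore in the coupling's underside (same point and axes as the coupling's origin): 33 mm wide, 36 mm deep. The mouths of this bore and of the four holes are bevelled by 1.5 mm below.
- seat (a point): Centre of the flat steel face plate (154 mm across) of the tilted rotary table, where the coupling's origin must come to lie. z: the table's axis, square out of the face, leaning 24 to 38 degrees from vertical to the table's front (-x side). On this axis stands a pilot pin 31 mm across and 32 mm tall above the face, its top 4 mm tapered to 25 mm across.
- stud_tops (a point): On the table's axis, 24 mm above the face: level of the tops of four fixed studs, 12 mm across, tops bevelled 1.8 mm, a quarter turn apart on a 42.5 mm radius round the pilot. Axes as the seat's. The studs' angle about z is arbitrary and NOT shown by this frame: see it, or feel for it by turning the part, pressed with about 10 N, up to a quarter turn until it drops. Let go high, it jams.
- tilt_table: Blue cast-iron base of the rotary table, fixed to the bench: foot 190 x 220 x 22 mm, two cheeks at y = +-96 mm (22 mm thick) up to 143 mm, carrying the tilted table on an axis 105 mm above the bench. Tilt and face plate are clamped and do not give under hand force. Origin: centre of the underside; it leans to its own -x.
- wrench: Bystander: steel wrench, 190 mm long, lying along its x on the bench. Origin: under its middle. Leave alone.
- oil: Bystander: yellow oil bottle with red cap, 60 mm across, 150 mm tall, standing. Origin: centre of its underside. Leave alone.
- nut_tray: Bystander: open blue tray of nuts, 100 x 150 x 35 mm. Origin: centre of its underside. Leave alone.

How it is judged:
By the outcome, as a careful person would: the job done as asked, in the order asked, and still so for the second after the job is handed in, with the robot touching nothing.
It also fails if it takes over 54 s, if anything falls off the work surface, if the arm or the gripper's body presses on something with over 40 N, if the wrist force passes 120 N, or if a joint passes its speed limit or range.

## Working session

There is one attempt and no reset: what is moved stays moved. The work goes in short steps, Python scripts to look and compute and a tool call to move; the robot and the scene stay as the last step left them, time stands still between calls to the robot, and variables do not carry over. Pictures are saved under pics/ and viewed, and the job is handed in when it is done.

Besides the shell and the picture viewer there is one more tool, called after "Request:" as name(argument=value, ...) on one line, values as JSON. step_arm: Moves the arm, as the interface text tells. Its arguments: {"type":"object","properties":{"plan":{"type":"string"}},"required":["plan"]}

```bash
mkdir -p pics; ls; python3 - <<'E'
from plant import telemetry, snapshot, calibration
import cv2
o=telemetry.get_obs(); print(o)
for n in ("side","top","wrist"):
    c=calibration(n); print(n,c)
    cv2.imwrite(f"pics/{n}0.png",snapshot(n))
E
```

```text
pics
{'clock': 0.0, 'joint_pos': array([ 8.15939045e+01,  2.05919203e+01,  6.32087070e-01, -2.16100125e-02,
       -7.01341508e+01, -1.65076375e+01]), 'qvel': array([ 0.02376395,  0.0143233 ,  0.01244481,  0.02427628, -0.01779329,
        0.10642682]), 'tau': array([ 1.57960349e-03, -5.82718241e+01,  2.93050486e+01,  6.99740052e+00,
        6.74753683e-03, -1.63914242e-04]), 'tool_pos': array([0.28414619, 0.61172937, 0.2255997 ]), 'orientation': array([ 1.79904117e+02, -7.23057560e-03, -2.49210871e+01]), 'force': array([ 0.39988249, -0.53740573,  0.43513642]), 'moment': array([ 0.00841548,  0.00081105, -0.00462542]), 'opening': 0.0875593586103409}
side {'K': array([[447.99916208,   0.        , 319.33615738],
       [  0.        , 447.99916208, 197.03100605],
       [  0.        ,   0.        ,   1.        ]]), 'k1': -0.08934501169344891, 'camera_from_world': array([[ 0.6828957 , -0.73015699, -0.02289591, -0.43755085],
       [ 0.38001806,  0.32830382,  0.86475596, -0.36316716],
       [-0.6238908 , -0.59923899,  0.50167011, -1.13910736],
       [ 0.        ,  0.        ,  0.        ,
[... 335 characters left out ...]
e-01,  1.04503083e-03,  1.57771753e-01,
        -6.44011211e-01],
       [-1.57775023e-01,  4.98555114e-03,  9.87462499e-01,
        -1.15249336e+00],
       [ 0.00000000e+00,  0.00000000e+00,  0.00000000e+00,
         1.00000000e+00]])}
wrist {'K': array([[294.72017856,   0.        , 317.05479238],
       [  0.        , 294.72017856, 202.49306013],
       [  0.        ,   0.        ,   1.        ]]), 'k1': -0.047585171392489266, 'camera_from_world': array([[-0.42075617, -0.90717178,  0.00189956,  0.67462188],
       [ 0.87454607, -0.40617876, -0.26493016,  0.03419078],
       [ 0.24110872, -0.10980975,  0.96426573, -0.38968024],
       [ 0.        ,  0.        ,  0.        ,  1.        ]])}
```

View pics/side0.png

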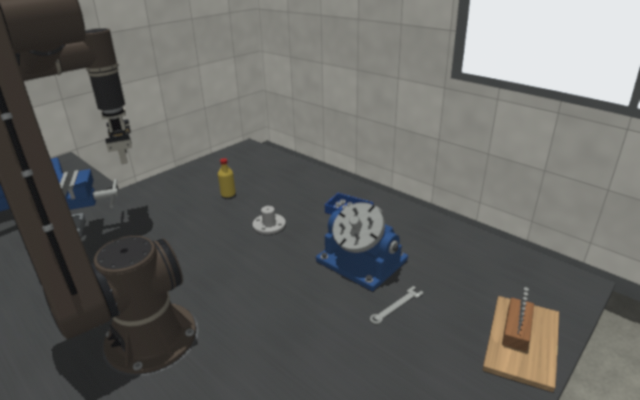

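View pics/top0.png

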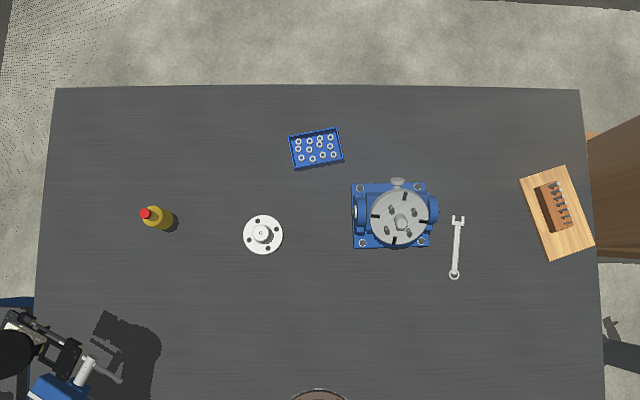

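View pics/wrist0.png

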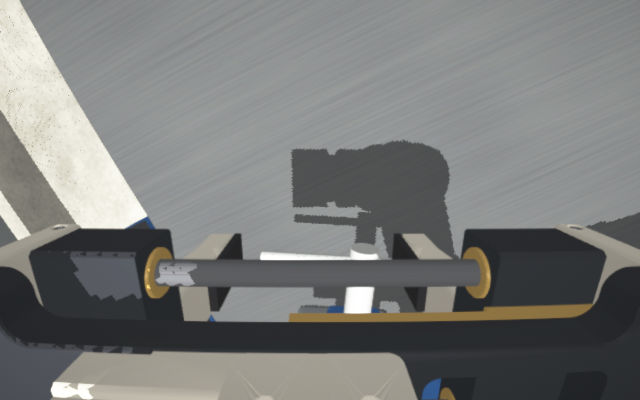

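```bash
cat > h.py <<'E'
import numpy as np, cv2
from plant import telemetry, snapshot, calibration
from scipy.spatial.transform import Rotation as Rn
def project(c,P):
    P=np.atleast_2d(P); T=c["camera_from_world"]; q=P@T[:3,:3].T+T[:3,3]
    s=np.c_[q[:,0],-q[:,1]]/(-q[:,2:3]); r2=(s**2).sum(1,keepdims=True)
    s=s*(1+c["k1"]*r2); K=c["K"]; return np.c_[K[0,0]*s[:,0]+K[0,2],K[1,1]*s[:,1]+K[1,2]]
def rays(c,uv):
    uv=np.atleast_2d(np.float64(uv)); K=c["K"]
    d=np.array([c["k1"],0,0,0,0.])
    s=cv2.undistortPoints(uv[:,None],K,d)[:,0]
    T=c["camera_from_world"]; R=T[:3,:3]
    v=np.c_[s[:,0],-s[:,1],-np.ones(len(s))]@R
    return -R.T@T[:3,3], v/np.linalg.norm(v,axis=1,keepdims=True)
def onplane(c,uv,p0,n):
    o,v=rays(c,uv); t=((np.array(p0)-o)@n)/(v@n); return o+v*t[:,None]
def tri(c1,u1,c2,u2):
    o1,a=rays(c1,u1);o2,b=rays(c2,u2);out=[];g=[]
    for x,y in zip(a,b):
        M=np.c_[x,-y]; t=np.linalg.lstsq(M,o2-o1,rcond=None)[0]
        out.append((o1+x*t[0]+o2+y*t[1])/2);g.append(np.linalg.norm(o1+x*t[0]-o2-y*t[1]))
    return np.array(out),np.array(g)
E
python3 - <<'E'
import cv2,numpy as np
t=cv2.imread("pics/top0.png");s=cv2.imread("pics/side0.png")
a=cv2.resize(t[170:260,230:310],None,fx=4,fy=4,interpolation=2)
b=cv2.resize(t[170:260,345:445],None,fx=4,fy=4,interpolation=2)
cv2.imwrite("pics/c1.png",np.hstack([a,b]))
a=cv2.resize(s[195:245,240:300],None,fx=5,fy=5,interpolation=2)
b=cv2.resize(s[185:290,310:412],None,fx=5,fy=5,interpolation=2)
cv2.imwrite("pics/c2.png",a);cv2.imwrite("pics/c3.png",b)
# gray blobs in the top
hsv=cv2.cvtColor(t,cv2.COLOR_BGR2HSV)
m=((hsv[...,2]>120)&(hsv[...,1]<60)).astype(np.uint8)*255
m[:100]=0;m[290:]=0;m[:,:180]=0;m[:,510:]=0
for c in cv2.findContours(m,cv2.RETR_EXTERNAL,cv2.CHAIN_APPROX_NONE)[0]:
    if len(c)>30: print(cv2.fitEllipse(c),cv2.contourArea(c))
E
```

```text
((362.1775207519531, 242.5512237548828), (6.688337802886963, 7.273392200469971), 34.122596740722656) 5.5
((456.09381103515625, 242.6747589111328), (11.403862953186035, 74.62002563476562), 4.29246187210083) 393.0
((262.2947998046875, 234.27426147460938), (38.911529541015625, 39.47856903076172), 42.401607513427734) 1205.5
((398.5995788574219, 213.13217163085938), (53.73332977294922, 61.62236022949219), 5.987311840057373) 2480.5
((297.9036560058594, 144.6619873046875), (6.044139385223389, 14.468379974365234), 0.8351236581802368) 52.5
```

View pics/c1.png

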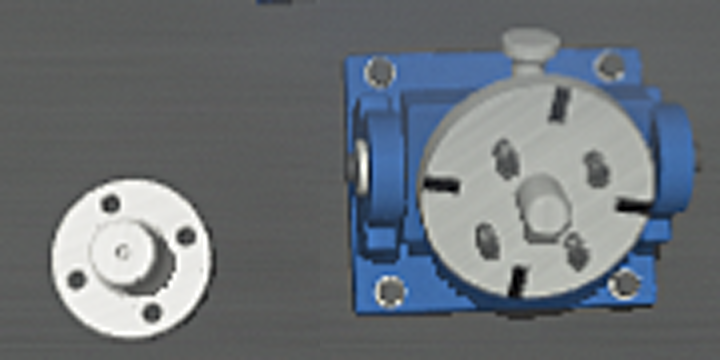

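View pics/c3.png

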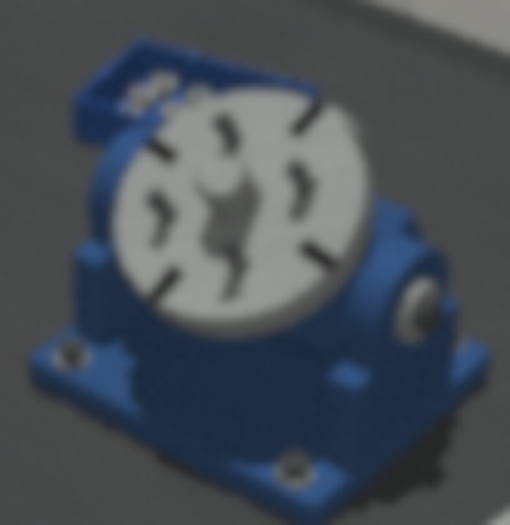

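View pics/c2.png

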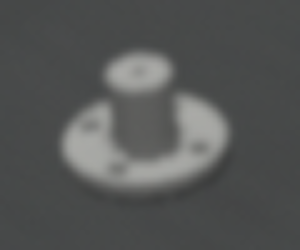

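```bash
python3 - <<'E'
from h import *
np.set_printoptions(precision=4,suppress=True)
ct,cs=calibration("top"),calibration("side")
print("cams",rays(ct,[0,0])[0],rays(cs,[0,0])[0])
f=lambda L,ox: np.array([((u-ox[0])/ox[2]+ox[1],v/ox[2]+ox[3]) for u,v in L])
holes=f([(110,204),(187,236),(152,313),(77,279)],(0,230,4,170))-.4
H=onplane(ct,holes,[0,0,.014],[0,0,1]); print(H,H.mean(0)); d=H-H.mean(0); print(np.degrees(np.arctan2(d[:,1],d[:,0])),np.linalg.norm(d,axis=1))
hub=f([(123,252)],(0,230,4,170))-.4
hs=f([(139,72)],(0,240,5,195))-.4
print("hub z68",onplane(ct,hub,[0,0,.068],[0,0,1]),onplane(cs,hs,[0,0,.068],[0,0,1]))
b=f([(379,72),(609,64),(624,283),(391,291)],(320,345,4,170))-.4
B=onplane(ct,b,[0,0,.022],[0,0,1]); print("bolts",B,B.mean(0)); 
e=B[0]+B[3]-B[1]-B[2]; print("yaw y axis",np.degrees(np.arctan2(e[1],e[0]))-90); e=B[0]+B[1]-B[2]-B[3];print("yaw x",np.degrees(np.arctan2(e[1],e[0])))
bs=f([(70,354),(296,468)],(0,310,5,185))-.4
print("bolts side",onplane(cs,bs,[0,0,.022],[0,0,1]))
# slots (outer dark bars), order top: up,right,down,left
st=f([(560,104),(632,206),(518,281),(441,185)],(320,345,4,170))-.4
ss=f([(308,117),(318,255),(166,286),(160,150)],(0,310,5,185))-.4
P,g=tri(ct,st,cs,ss); print(P,g,P.mean(0)); c=P.mean(0); n=np.cross(P[0]-P[2],P[1]-P[3]); n/=np.linalg.norm(n); n*=np.sign(n[2]);print(n,np.degrees(np.arccos(n[2])),np.linalg.norm(P-c,axis=1))
# pilot top
print("pilot top",tri(ct,f([(547,213)],(320,345,4,170))-.4,cs,f([(222,172)],(0,310,5,185))-.4))
E
```

```text
cams [0.4541 0.0125 1.2396] [-0.2739 -0.8828  0.8755]
[[0.5944 0.1764 0.014 ]
 [0.5711 0.12   0.014 ]
 [0.5154 0.1445 0.014 ]
 [0.5397 0.1992 0.014 ]] [0.5551 0.16   0.014 ]
[  22.6812  -68.2666 -158.6476  111.4558] [0.0425 0.0431 0.0427 0.0421]
hub z68 [[0.5548 0.1595 0.068 ]] [[0.5527 0.1614 0.068 ]]
bolts [[ 0.691  -0.122   0.022 ]
 [ 0.6973 -0.2922  0.022 ]
 [ 0.5362 -0.2972  0.022 ]
 [ 0.5309 -0.1282  0.022 ]] [ 0.6139 -0.2099  0.022 ]
yaw y axis 1.9833207423867236
yaw x 1.999197442643293
bolts side [[ 0.5325 -0.12    0.022 ]
 [ 0.5395 -0.2912  0.022 ]]
[[ 0.638  -0.2181  0.1855]
 [ 0.5778 -0.2728  0.1437]
 [ 0.5305 -0.2015  0.1142]
 [ 0.5899 -0.1454  0.1554]] [0.0019 0.0015 0.0029 0.0024] [ 0.5841 -0.2095  0.1497]
[-0.5546 -0.0235  0.8318] 33.719816879547835 [0.0653 0.064  0.0648 0.0646]
pilot top (array([[ 0.5694, -0.2094,  0.1769]]), array([0.0021]))
```

```bash
cat >> h.py <<'E'
def toolT(o=None):
    o=o or telemetry.get_obs(); T=np.eye(4); T[:3,:3]=Rn.from_euler('xyz',o["orientation"],degrees=True).as_matrix(); T[:3,3]=o["tool_pos"]; return T
def delta(Rt,pt):
    """move to target: shift (cm) in current tool axes, rotvec deg"""
    T=toolT(); print("shift cm",np.round(T[:3,:3].T@(np.array(pt)-T[:3,3])*100,3),"rotvec",np.round(np.degrees(Rn.from_matrix(T[:3,:3].T@Rt).as_rotvec()),2))
E
python3 - <<'E'
from h import *
np.set_printoptions(precision=4,suppress=True)
c=calibration("wrist"); T=toolT(); M=c["camera_from_world"]@T; 
print("cam in tool",np.linalg.inv(M))
R=Rn.from_euler('xyz',[180,0,-115],degrees=True).as_matrix()
for p in ([.5555,.16,.25],[.5555,.16,.20],[.58,.21,.22]):
    G=np.eye(4);G[:3,:3]=R;G[:3,3]=p
    cc=dict(c,camera_from_world=M@np.linalg.inv(G)); print(p,project(cc,[[.555,.16,.014],[.555,.16,.068],[.594,.176,.014],[.515,.145,.014]]))
    delta(R,p)
E
```

```text
cam in tool [[ 0.0006  0.9642  0.2651  0.0699]
 [ 1.     -0.0005 -0.0005 -0.0006]
 [-0.0004  0.2651 -0.9642 -0.1578]
 [ 0.      0.      0.      1.    ]]
[0.5555, 0.16, 0.25] [[317.703  174.9763]
 [317.8178 183.016 ]
 [296.9519 197.1762]
 [340.2891 152.2753]]
shift cm [43.64  29.55  -2.372] rotvec [ 0.05 -0.07 90.08]
[0.5555, 0.16, 0.2] [[317.8082 182.3382]
 [317.96   192.9714]
 [294.2629 207.3631]
 [343.5849 156.5932]]
shift cm [43.639 29.544  2.628] rotvec [ 0.05 -0.07 90.08]
[0.58, 0.21, 0.22] [[318.7093 133.74  ]
 [319.014  135.8056]
 [295.4625 159.4361]
 [344.0681 107.4667]]
shift cm [43.755 23.98   0.621] rotvec [ 0.05 -0.07 90.08]
```

Request:
step_arm(plan="8.7 3.3 2.25 0.2 0 0 0;8.7 3.3 2.25 0.2 0 0 0;8.7 3.3 2.25 0.2 0 0 0;8.7 3.3 2.25 0.2 0 0 0;8.7 3.3 2.25 0.2 0 0 0;8.7 3.3 2.25 0.2 0 0 0;8.7 3.3 2.25 0.2 0 0 0;8.7 3.3 2.25 0.2 0 0 0;8.7 3.3 2.25 0.2 0 0 0;8.7 3.3 2.25 0.2 0 0 0;8.7 3.3 2.25 0.2 0 0 0;8.7 3.3 2.25 0.2 0 0 0")

```text
clock: 1.15
tool_pos: [0.5302, 0.1986, 0.2025]
orientation: [-180.0, 0.0, -24.9]
force: [0.4, 1.3, -0.5]
opening: 0.0871
```

Request:
step_arm(plan="8.7 0 0 0 0 0 7.1;8.7 0 0 0 0 0 7.1;8.7 0 0 0 0 0 7.1;8.7 0 0 0 0 0 7.1;8.7 0 0 0 0 0 7.1;8.7 0 0 0 0 0 7.1;8.7 0 0 0 0 0 7.1;8.7 0 0 0 0 0 7.1;8.7 0 0 0 0 0 7.1;8.7 0 0 0 0 0 7.1;8.7 0 0 0 0 0 7.1;8.7 0 0 0 0 0 7.1")

```text
clock: 2.15
tool_pos: [0.5296, 0.2004, 0.2023]
orientation: [180.0, -0.0, -110.5]
force: [0.4, 0.6, -0.9]
opening: 0.0871
```

```bash
python3 - <<'E'
from h import *
o=telemetry.get_obs();print(o["clock"],o["tool_pos"],o["orientation"],o["joint_pos"])
delta(Rn.from_euler('xyz',[180,0,-115],degrees=True).as_matrix(),[.555,.16,.2])
E
```

```text
2.15 [0.52960152 0.20037621 0.20234633] [ 1.79983968e+02 -1.83874300e-02 -1.10467605e+02] [ 4.05198857e+01  1.13804749e+01 -1.53005696e+01 -5.70912666e-03
 -6.33428112e+01 -6.09849308e+01]
shift cm [ 2.895 -3.791  0.235] rotvec [ 0.02 -0.02  4.53]
```

Request:
step_arm(plan="8.7 1.45 -1.9 0.12 0 0 4.5;8.7 1.45 -1.9 0.12 0 0 0;8.7 0 0 0 0 0 0;8.7 0 0 0 0 0 0")

```text
clock: 2.48
tool_pos: [0.5539, 0.1583, 0.1997]
orientation: [180.0, -0.0, -114.7]
force: [0.7, -0.5, 0.0]
opening: 0.0871
```

```bash
python3 - <<'E'
from h import *
o=telemetry.get_obs();print(o["clock"],o["tool_pos"],o["orientation"],o["joint_pos"])
np.savez("w1.npz",**calibration("wrist"))
cv2.imwrite("pics/w1.png",snapshot("wrist"))
E
```

```text
2.4833 [0.55392462 0.15830104 0.19972648] [ 1.79969974e+02 -3.82748730e-02 -1.14706928e+02] [ 3.53906791e+01  1.24320856e+01 -1.42954090e+01 -7.77609468e-03
 -6.33206541e+01 -6.00941224e+01]
```

View pics/w1.png

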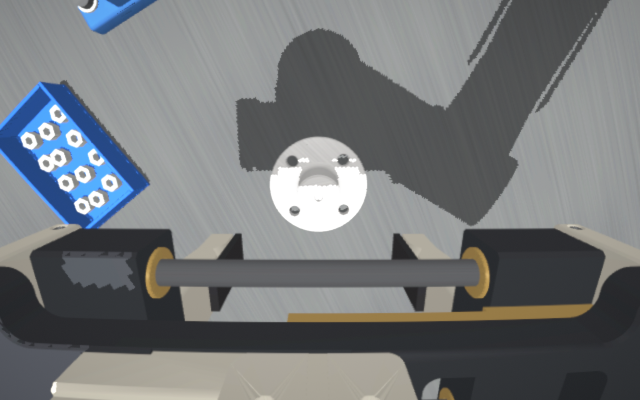

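```bash
python3 - <<'E'
from h import *
np.set_printoptions(precision=4,suppress=True)
i=cv2.imread("pics/w1.png"); cv2.imwrite("pics/w1c.png",cv2.resize(i[130:236,262:376],None,fx=6,fy=6,interpolation=2)[:600])
c=dict(np.load("w1.npz"))
H=onplane(c,[(292,160.3),(343,160),(343.5,209.3),(294.5,210.3)],[0,0,.014],[0,0,1]);print(H,H.mean(0));d=H-H.mean(0); print(np.degrees(np.arctan2(d[:,1],d[:,0])),np.linalg.norm(d,axis=1))
print(project(c,[H.mean(0),H.mean(0)+[0,0,.054]]))
E
```

```text
[[0.5676 0.1218 0.014 ]
 [0.5135 0.1463 0.014 ]
 [0.5367 0.2015 0.014 ]
 [0.5914 0.1777 0.014 ]] [0.5523 0.1618 0.014 ]
[ -69.0886 -158.1531  111.4704   22.1438] [0.0429 0.0418 0.0426 0.0422]
[[318.2627 185.5145]
 [318.5211 196.6048]]
```

View pics/w1c.png

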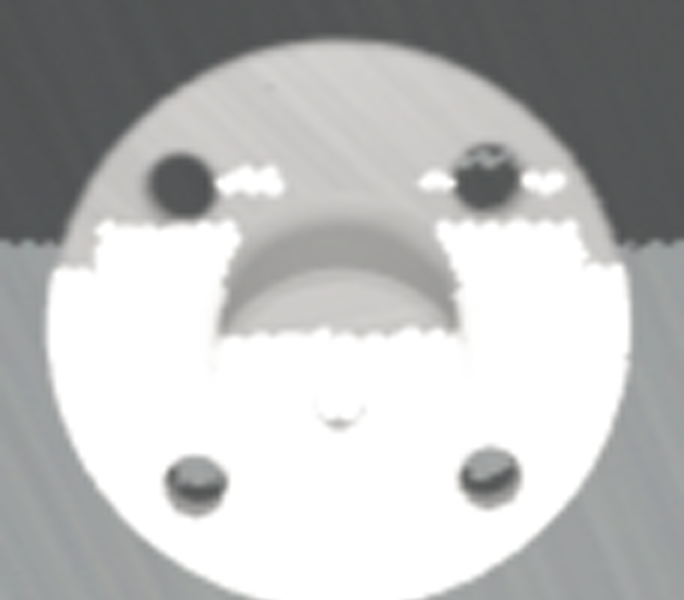

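Request:
step_arm(plan="8.7 -0.23 0.2 3 0 0 0;8.7 0 0 4 0 0 0;8.7 0 0 4 0 0 0;8.7 0 0 3 0 0 0;8.7 0 0 2 0 0 0;8.7 0 0 0.37 0 0 0;8.7 0 0 0 0 0 0;8.7 0 0 0 0 0 0")

```text
clock: 3.2
tool_pos: [0.5536, 0.163, 0.0375]
orientation: [-180.0, 0.0, -114.6]
force: [0.4, -0.6, 0.2]
opening: 0.0871
```

Request:
step_arm(plan="4 0 0 0 0 0 0;4 0 0 0 0 0 0;4 0 0 0 0 0 0;4 0 0 0 0 0 0;4 0 0 0 0 0 0;4 0 0 0 0 0 0;4 0 0 0 0 0 0;4 0 0 0 0 0 0")

```text
clock: 3.87
tool_pos: [0.5533, 0.1622, 0.0367]
orientation: [-180.0, 0.0, -114.6]
force: [0.4, -0.2, 2.6]
opening: 0.0453
```

```bash
python3 - <<'E'
from h import *
np.set_printoptions(precision=4,suppress=True)
o=telemetry.get_obs();print(o["clock"],o["force"],o["joint_pos"])
c=calibration("wrist"); M=c["camera_from_world"]@toolT()
Rt=(Rn.from_euler('z',2,degrees=True)*Rn.from_euler('y',-33.3,degrees=True)).as_matrix()
R=Rt@Rn.from_euler('z',-104,degrees=True).as_matrix()@np.diag([1,-1,-1])
s=np.array([.584,-.2095,.15]);n=Rt[:,2]
a=np.radians(np.arange(0,360,45))
ring=s+.077*(np.cos(a)[:,None]*Rt[:,0]+np.sin(a)[:,None]*Rt[:,1])
rim=np.c_[.0575*np.cos(a),.0575*np.sin(a),0*a+.022]
for h,dx in ((.12,-.13),(.16,-.13),(.16,-.15)):
    p=s+n*h+R[:,0]*dx
    G=np.eye(4);G[:3,:3]=R;G[:3,3]=p
    cc=dict(c,camera_from_world=M@np.linalg.inv(G)); print(p,project(cc,ring)); print("rimtop",project(cc,(G@np.c_[rim,np.ones(8)].T).T[:,:3])[:,1].min())
    delta(R,p)
print(R, Rn.from_matrix(R).as_euler('xyz',degrees=True))
E
```

```text
3.8667 [ 0.3813 -0.2057  2.6118] [ 35.777   22.3578 -24.9019   0.014  -42.7145 -60.396 ]
[ 0.54   -0.0848  0.2676] [[231.0444  74.9119]
 [272.3985 129.4568]
 [335.7094 139.079 ]
 [388.9417  99.7052]
 [402.6484  29.1497]
 [363.5952 -33.2039]
 [292.7462 -45.2066]
 [237.2086   1.9695]]
rimtop 144.4380148553242
shift cm [ 23.002  -9.092 -23.092] rotvec [ 31.27 -11.56 -12.25]
[ 0.5181 -0.0856  0.301 ] [[242.109   80.928 ]
 [277.9672 128.5168]
 [333.3771 136.9548]
 [379.789  102.5126]
 [391.3492  41.3017]
 [357.2695 -12.3243]
 [296.0437 -22.6082]
 [247.853   17.8693]]
rimtop 144.4380148553242
shift cm [ 23.984  -7.129 -26.436] rotvec [ 31.27 -11.56 -12.25]
[ 0.5214 -0.0661  0.3037] [[241.0137  59.8432]
 [277.3729 108.7106]
 [333.645  117.385 ]
 [380.7521  81.9944]
 [392.4061  19.2365]
 [357.7986 -35.5548]
 [295.7941 -46.0361]
 [246.9301  -4.7278]]
rimtop 144.43801485532424
shift cm [ 22.068  -6.622 -26.702] rotvec [ 31.27 -11.56 -12.25]
[[-0.1682 -0.8189  0.5487]
 [-0.9768  0.2135  0.0192]
 [-0.1328 -0.5327 -0.8358]] [-147.488     7.6326  -99.7714]
```

Request:
step_arm(plan="3 0 0 -0.5 0 0 0;3 0 0 -1.5 0 0 0;3 0 0 -2.5 0 0 0;3 0 0 -3 0 0 0;3 0 0 -3 0 0 0;3 0 0 -2.5 0 0 0;3 0.5 -0.1 -2 0 0 0;3 1.5 -0.3 -1.6 0 0 0;3 2.4 -0.5 -1.6 0 0 0;3 2.8 -0.55 -1.6 0 0 0;3 2.8 -0.55 -1.6 0 0 0;3 2.8 -0.55 -1.6 0 0 0")

```text
clock: 4.87
tool_pos: [0.5213, 0.034, 0.2665]
orientation: [179.9, -0.1, -114.6]
force: [0.4, -0.4, -5.1]
opening: 0.0454
```

Request:
step_arm(plan="3 2.8 -0.55 -1.6 0 0 0;3 2.8 -0.55 -1.6 0 0 0;3 2.8 -0.55 -1.6 0 0 0;3 2.6 -0.55 -1.3 0 0 0;3 1.6 -0.4 -0.8 0 0 0;3 0.8 0 0 0 0 0;3 0 0 0 5.2 -1.93 -2.04;3 0 0 0 5.2 -1.93 -2.04;3 0 0 0 5.2 -1.93 -2.04;3 0 0 0 5.2 -1.93 -2.04;3 0 0 0 5.2 -1.93 -2.04;3 0 0 0 5.2 -1.93 -2.04")

```text
clock: 5.87
tool_pos: [0.4895, -0.0969, 0.3342]
orientation: [-147.5, 7.7, -99.6]
force: [-0.0, -0.4, -3.9]
opening: 0.0455
```

```bash
python3 - <<'E'
from h import *
cv2.imwrite("pics/wtmp.png",snapshot("wrist"));o=telemetry.get_obs();print(o)
np.savez("w2.npz",**calibration("wrist"))
cv2.imwrite("pics/w2.png",snapshot("wrist"))
Rt=(Rn.from_euler('z',2,degrees=True)*Rn.from_euler('y',-33.3,degrees=True)).as_matrix()
R=Rt@Rn.from_euler('z',-104,degrees=True).as_matrix()@np.diag([1,-1,-1])
delta(R,[.495,-.091,.334])
E
```

```text
{'clock': 5.9167, 'joint_pos': array([ 17.89418263, -21.55033358, -41.28231057,  13.68595426,
       -38.67057483, -37.97951613]), 'qvel': array([ -1.08842742,   4.09747568,   6.50251028,  -7.97070892,
       -17.45914156,   2.22747456]), 'tau': array([ 1.08548608,  2.65830159, 56.60179853, 13.03165644,  3.64789344,
        0.33492308]), 'tool_pos': array([ 0.48463838, -0.09807735,  0.32885614]), 'orientation': array([-147.42158538,    7.70320215,  -99.54051112]), 'force': array([ -7.16281389,  -0.51634544, -10.80541222]), 'moment': array([0.08992393, 4.73384689, 0.02325935]), 'opening': 0.04564450372899748}
shift cm [-0.965 -0.962  0.181] rotvec [ 0.38 -0.02  0.01]
```

View pics/w2.png

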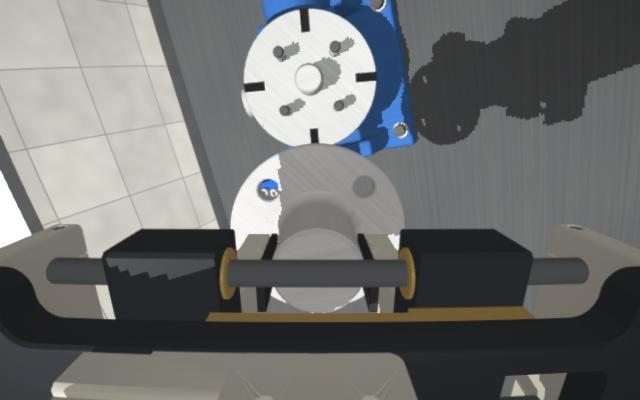

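Request:
step_arm(plan="3 0 0 0 0 0 0;3 0 0 0 0 0 0;3 0 0 0 0 0 0")

```text
clock: 6.22
tool_pos: [0.4914, -0.0971, 0.3359]
orientation: [-147.6, 7.7, -99.8]
force: [0.8, 0.4, -4.5]
opening: 0.0458
```

```bash
python3 - <<'E'
from h import *
o=telemetry.get_obs();print(o["clock"],o["tool_pos"],o["orientation"],o["force"],o["moment"],o["qvel"],o["joint_pos"])
np.savez("w2.npz",**calibration("wrist"))
i=snapshot("wrist");cv2.imwrite("pics/w2.png",i);cv2.imwrite("pics/w2c.png",cv2.resize(i[0:155,238:390],None,fx=3.85,fy=3.85,interpolation=2))
cv2.imwrite("pics/s2.png",snapshot("side"))
E
```

```text
6.2167 [ 0.49144879 -0.09711353  0.33590228] [-147.62050884    7.65990383  -99.81068947] [ 0.78157292  0.41397722 -4.48753319] [0.00543047 2.64165534 0.01401913] [-0.25847409  0.67291818  0.37523017  0.03846803  0.26465278  0.05760947] [ 17.78811606 -20.80581335 -39.82345356  13.46244941 -39.5807048
 -37.81428637]
```

View pics/w2c.png

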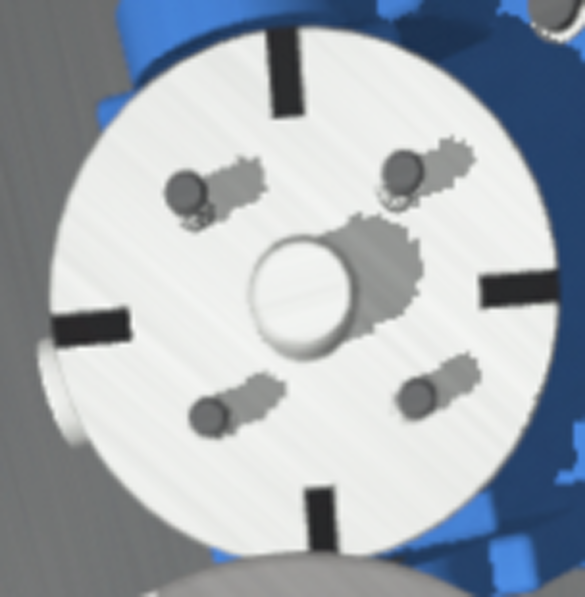

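View pics/s2.png

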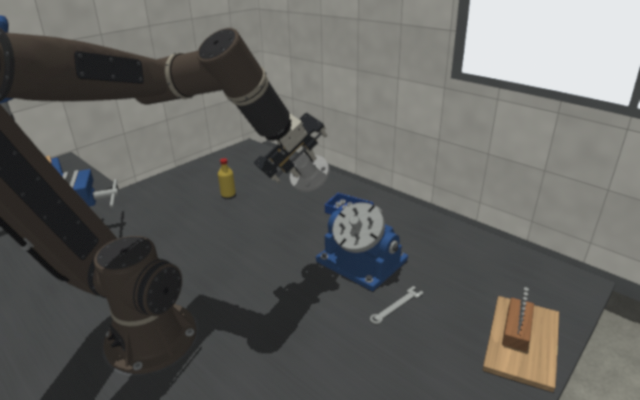

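```bash
cat > fit.py <<'E'
from h import *
from scipy.optimize import least_squares
np.set_printoptions(precision=4,suppress=True)
c=dict(np.load("w2.npz"));ct=calibration("top");cs=calibration("side")
u=lambda L:np.array(L,float)/3.85+[238,0]-.37
st=u([(186,192),(210,416),(417,397),(404,171)])
a=np.radians([0,90,180,270]);ring=lambda r,z,b=0:np.c_[r*np.cos(a+b),r*np.sin(a+b),0*a+z]
pil=u([(302,297)])
sl=u([(52,329),(321,550),(557,287),(281,30)]) # slot ends at the edge, between studs 0-1.. 
obj=np.vstack([ring(.0425,.024),[[0,0,.032]]])
img=np.vstack([st,pil])
K=c["K"];d=np.array([c["k1"],0,0,0,0.])
F=np.diag([1.,-1,-1])
def run(obj,img,name):
    ok,rv,tv=cv2.solvePnP(obj,img,K,d,flags=cv2.SOLVEPNP_SQPNP if len(obj)>4 else cv2.SOLVEPNP_ITERATIVE)
    rv,tv=cv2.solvePnPRefineLM(obj,img,K,d,rv,tv)
    e=cv2.projectPoints(obj,rv,tv,K,d)[0][:,0]-img
    Rc=cv2.Rodrigues(rv)[0]; Tc=np.eye(4);Tc[:3,:3]=F@Rc;Tc[:3,3]=F@tv[:,0]
    W=np.linalg.inv(c["camera_from_world"])@Tc
    n=W[:3,2]; yaw=np.degrees(np.arctan2(-n[1],-n[0])); tilt=np.degrees(np.arccos(n[2]))
    Rt=(Rn.from_euler('z',yaw,degrees=True)*Rn.from_euler('y',-tilt,degrees=True)).as_matrix()
    q=Rt.T@W[:3,:3]; print(name,"seat",W[:3,3],"n",n,"tilt",tilt,"yaw",yaw,"phi",np.degrees(np.arctan2(q[1,0],q[0,0])),"rms",np.sqrt((e**2).mean())); print(e)
    return W
W=run(obj,img,"studs+pilot")
# order slots: stud i at angle 0; slots at +-45
W2=run(np.vstack([obj,ring(.077,0,np.radians(45))]),np.vstack([img,sl]),"all")
for Wx in (W,W2):
    P=(Wx@np.c_[np.vstack([ring(.077,0,np.radians(45)),[[0,0,.032]]]),np.ones(5)].T).T[:,:3]
    print("top proj",project(ct,P),"side",project(cs,P))
E
python3 fit.py
```

```text
studs+pilot seat [ 0.5839 -0.2107  0.1442] n [-0.4934  0.0827  0.8658] tilt 30.02115650518394 yaw -9.519311900686468 phi -44.323129937301935 rms 0.18052630359974672
[[ 0.0051  0.0261]
 [ 0.2086  0.0545]
 [-0.3001  0.2975]
 [-0.0792 -0.2097]
 [ 0.1647 -0.1511]]
all seat [ 0.5874 -0.2097  0.1413] n [-0.5436  0.0188  0.8391] tilt 32.95430931371437 yaw -1.9799741643525215 phi -50.97085335720782 rms 0.7187467398057232
[[ 0.4852  0.2963]
 [ 0.0235 -0.3397]
 [-0.7494  0.0705]
 [-0.5695  0.8297]
 [ 0.4154 -0.7823]
 [ 0.6894 -0.2274]
 [ 0.4691  1.8987]
 [-0.843  -0.5755]
 [ 0.1051 -1.0444]]
top proj [[404.9909 191.5127]
 [369.7306 214.4778]
 [392.9157 245.1313]
 [427.8245 223.4956]
 [400.1457 223.8844]] side [[374.6326 207.4257]
 [340.5543 215.6921]
 [340.229  245.8818]
 [376.1525 238.0471]
 [353.664  220.3741]]
top proj [[404.6417 190.9161]
 [369.3495 214.0566]
 [392.0479 243.2497]
 [426.6756 221.5272]
 [400.2366 223.3204]] side [[374.7007 207.0587]
 [340.4333 214.907 ]
 [341.1627 246.5882]
 [377.1159 239.2485]
 [354.3366 221.3423]]
```

```bash
cat > fit2.py <<'E'
from h import *
from scipy.optimize import least_squares
np.set_printoptions(precision=4,suppress=True)
c=dict(np.load("w2.npz"));ct=calibration("top");cs=calibration("side")
u=lambda L:np.array(L,float)/3.85+[238,0]-.37
stw=u([(186,192),(210,416),(417,397),(404,171)]);pilw=u([(302,297)])
slw=u([(131,325),(319,488),(480,291),(288,117)])
f=lambda L,ox: np.array([((p-ox[0])/ox[2]+ox[1],v/ox[2]+ox[3]) for p,v in L])-.4
# order for W: stud0 left-top(=+y? ) 
stt=f([(560,104),(441,185),(518,281),(632,206)],(320,345,4,170))   # up(+x),left(+y),down,right ; ccw
sst=f([(308,117),(160,150),(166,286),(318,255)],(0,310,5,185))
pt=f([(547,213)],(320,345,4,170));ps=f([(222,172)],(0,310,5,185))
# wrist image: up ~ -y, left ~ +x  -> slot left=+x, bottom=+y, right=-x, up=-y
a=np.radians([0,90,180,270])
ring=lambda r,z,b:np.c_[r*np.cos(a+b),r*np.sin(a+b),0*a+z]
def frame(x):
    R=(Rn.from_euler('z',x[4],degrees=True)*Rn.from_euler('y',-x[3],degrees=True)).as_matrix();return R
def res(x,full=False):
    R=frame(x);w=lambda P:np.atleast_2d(P)@R.T+x[:3]
    phi,sig,rc,ri=np.radians(x[5]),np.radians(x[6]),x[7],x[8]
    S=w(ring(.0425,.024,phi));P=w([[0,0,.032]]);C=w(ring(rc,0,sig));I=w(ring(ri,0,sig))
    sh=x[9:].reshape(3,2)
    r=[project(c,S)+sh[0]-stw,project(c,P)+sh[0]-pilw,project(c,I)+sh[0]-slw]
    rt=[project(ct,C)+sh[1]-stt,project(ct,P)+sh[1]-pt]
    rs=[project(cs,C)+sh[2]-sst,project(cs,P)+sh[2]-ps]
    r1=[np.vstack(r)/.3,np.vstack(rt)/.4,np.vstack(rs)/.5]
    if full: return [q for q in r1]
    pr=[(x[4]-2)/.6]+list(sh[0]/1.5)+list(sh[1]/.7)+list(sh[2]/.7)
    return np.concatenate([q.ravel() for q in r1]+[np.array(pr)])
# stud 0 (wrist left-top): between slot left(+x) and up(-y): phi ~ sig-45
x0=np.r_[.584,-.21,.148,33,2,-57,-12,.0645,.053,np.zeros(6)]
s=least_squares(res,x0,x_scale=np.r_[.01,.01,.01,1,1,1,1,.01,.01,np.ones(6)])
cov=np.linalg.inv(s.jac.T@s.jac)
print(s.x,"cost",s.cost,len(s.fun));print("sd",np.sqrt(np.diag(cov)))
for q in res(s.x,True): print(q)
E
python3 fit2.py
```

```text
[  0.5848  -0.2085   0.1468  32.3903   1.5192 -53.662   -8.5369   0.0646
   0.0531   0.8864   0.0295   0.8079  -0.3294  -0.1429  -0.5535] cost 16.576514680043964 45
sd [0.001  0.001  0.0012 0.4122 0.464  0.449  0.4316 0.0005 0.0002 0.9641
 0.9607 0.3952 0.4145 0.4002 0.4467]
[[-0.2021  0.7229]
 [-0.9758  0.8857]
 [-0.1194  1.0347]
 [-1.0862  0.7391]
 [ 0.8319 -3.5411]
 [-0.1732  0.1565]
 [ 0.7715 -0.6077]
 [ 0.3856  0.6643]
 [ 0.4496 -0.0582]]
[[-1.0853 -0.327 ]
 [-0.263  -0.8386]
 [-0.2783  0.1258]
 [ 0.7081 -0.6593]
 [ 0.2589  1.9681]]
[[-0.1781  0.6805]
 [ 0.5562  0.0506]
 [ 0.1773 -0.7643]
 [ 0.2285 -0.2909]
 [-0.6381  0.889 ]]
```

```bash
sed -i 's#project(c,P)+sh\[0\]-pilw#(project(c,P)+sh[0]-pilw)*.2#;s#project(ct,P)+sh\[1\]-pt#(project(ct,P)+sh[1]-pt)*.3#;s#project(cs,P)+sh\[2\]-ps#(project(cs,P)+sh[2]-ps)*.3#' fit2.py; python3 fit2.py
```

```text
[  0.5846  -0.2089   0.1468  33.0267   1.9949 -54.0129  -8.9086   0.0647
   0.0531   0.7931   0.4202   0.6679  -0.2314  -0.2777  -0.5349] cost 4.822892369695334 45
sd [0.001  0.001  0.0012 0.4647 0.4827 0.4629 0.4457 0.0005 0.0002 0.9667
 0.9709 0.403  0.42   0.4088 0.4528]
[[ 0.1686 -0.216 ]
 [-0.561   0.1911]
 [ 0.544   0.2447]
 [-0.6381  0.0862]
 [ 0.3309 -0.9238]
 [-0.631  -0.1101]
 [ 0.6766 -0.6745]
 [ 0.0434  0.6366]
 [ 0.2256 -0.0294]]
[[-0.8666  0.288 ]
 [-0.1898 -0.2273]
 [-0.3018  0.3071]
 [ 0.77   -0.4225]
 [ 0.1432  0.8121]]
[[-0.3985  0.5927]
 [ 0.2966  0.1001]
 [ 0.1969 -0.3107]
 [ 0.2602  0.0452]
 [-0.2397  0.3952]]
```

```bash
python3 - <<'E'
from h import *
np.set_printoptions(precision=4,suppress=True)
c=calibration("wrist"); T=toolT(); cT=dict(c,camera_from_world=c["camera_from_world"]@T)
a=np.radians(136.8+90*np.arange(4)) # in tool frame x,y flipped: angle
H=np.c_[.0425*np.cos(a),.0425*np.sin(a),0*a+.0227]
print(project(cT,H),H)
i=cv2.imread("pics/w2.png");cv2.imwrite("pics/w2d.png",cv2.resize(i[138:236,222:414],None,fx=4,fy=4,interpolation=2))
m=(cv2.cvtColor(i,cv2.COLOR_BGR2HSV)[...,1]>120).astype(np.uint8);print(np.argwhere(m[175:200,255:285]).mean(0)+[175,255])
E
```

```text
[[357.522  275.0945]
 [269.8282 272.583 ]
 [268.7015 186.6227]
 [364.1555 189.5977]] [[-0.031   0.0291  0.0227]
 [-0.0291 -0.031   0.0227]
 [ 0.031  -0.0291  0.0227]
 [ 0.0291  0.031   0.0227]]
[184.9754 269.2541]
```

View pics/w2d.png

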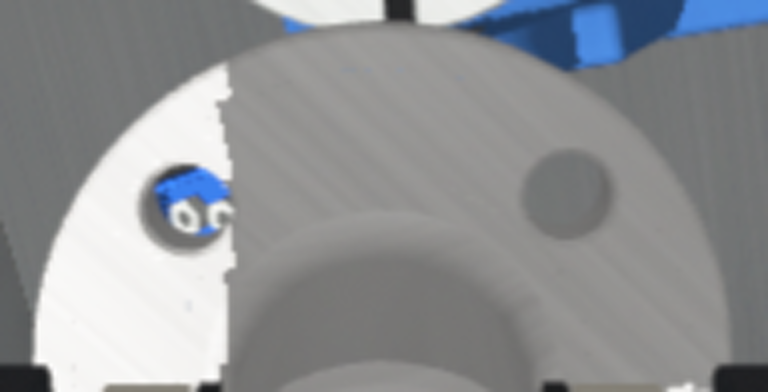

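```bash
python3 - <<'E'
from h import *
np.set_printoptions(precision=4,suppress=True)
c=calibration("wrist"); T=toolT(); cT=dict(c,camera_from_world=c["camera_from_world"]@T)
for z in (.0207,.0227,.0247):
    P=onplane(cT,[(267.9,189.9),(363.6,186.4)],[0,0,z],np.array([0,0,1.]))
    d=P[1]-P[0]; m=P.mean(0); L=np.linalg.norm(d); u=d/L
    cen=m-np.array([u[1],-u[0],0])*.0425/np.sqrt(2)
    print(z,P,"spacing",L,"(60.1mm)","angle of pair",np.degrees(np.arctan2(d[1],d[0])),"centre",cen)
E
```

```text
0.0207 [[ 0.0293 -0.0293  0.0207]
 [ 0.0316  0.0302  0.0207]] spacing 0.05961013372711545 (60.1mm) angle of pair 87.82989524478009 centre [0.0004 0.0016 0.0207]
0.0227 [[ 0.0289 -0.0297  0.0227]
 [ 0.0312  0.0305  0.0227]] spacing 0.06027609937434214 (60.1mm) angle of pair 87.82989524478009 centre [-0.      0.0016  0.0227]
0.0247 [[ 0.0284 -0.03    0.0247]
 [ 0.0307  0.0309  0.0247]] spacing 0.060942065021568834 (60.1mm) angle of pair 87.82989524478009 centre [-0.0005  0.0016  0.0247]
```

```bash
cat > tgt.py <<'E'
from h import *
np.set_printoptions(precision=4,suppress=True)
S=np.array([.5846,-.2089,.1468])
Rt=(Rn.from_euler('z',2,degrees=True)*Rn.from_euler('y',-33,degrees=True)).as_matrix()
def rep(h=None,psi=-101.1):
    R=Rt@Rn.from_euler('z',psi,degrees=True).as_matrix()@np.diag([1,-1,-1])
    T=toolT();o=telemetry.get_obs()
    p=Rt.T@(T[:3,3]-S); q=Rt.T@T[:3,:3]@np.diag([1,-1,-1])
    print("clk %.2f"%o["clock"],"table-frame TCP mm",(p*1000).round(2),"h %.2f"%((p[2]-.0367)*1000),"psi %.2f"%np.degrees(np.arctan2(q[1,0],q[0,0])),"tiltrv",np.degrees(Rn.from_matrix(q).as_rotvec()).round(2)[:2])
    print("F table",(Rt.T@o["force"]).round(2),"Ftool",(T[:3,:3].T@o["force"]).round(2),"open %.4f"%o["opening"],"j",o["joint_pos"].round(1))
    if h is not None: delta(R,S+Rt[:,2]*(h+.0367))
E
python3 -c "
from tgt import *
rep(.07)"
```

```text
clk 6.32 table-frame TCP mm [ 28.15 114.89 206.94] h 170.24 psi -104.04 tiltrv [ 0.17 -0.1 ]
F table [-2.48  0.21 -3.66] Ftool [0.4  2.46 3.65] open 0.0454 j [ 17.8 -20.8 -39.8  13.5 -39.6 -37.8]
shift cm [11.84  -0.03  10.011] rotvec [-0.16  0.06 -2.94]
```

Request:
step_arm(plan="3 0 0 0 -0.16 0.06 -2.94;3 1 0.05 0 0 0 0;3 2 0.1 0 0 0 0;3 3 0.15 0.6 0 0 0;3 3 0.15 1.5 0 0 0;3 1.9 0.08 2.5 0 0 0;3 0.9 0.05 2.5 0 0 0;3 0 0 1.9 0 0 0;3 0 0 1 0 0 0;3 0 0 0 0 0 0;3 0 0 0 0 0 0;3 0 0 0 0 0 0")

```text
clock: 7.32
tool_pos: [0.5259, -0.2107, 0.2374]
orientation: [-147.4, 6.0, -97.3]
force: [-0.6, 0.2, -4.3]
opening: 0.0461
```

```bash
python3 - <<'E'
from tgt import *
rep(.07)
i=snapshot("wrist");cv2.imwrite("pics/w3.png",i)
t=snapshot("top");s=snapshot("side")
a=cv2.resize(t[160:260,340:450],None,fx=3.6,fy=3.6,interpolation=2);b=cv2.resize(s[170:270,300:410],None,fx=3.6,fy=3.6,interpolation=2)
cv2.imwrite("pics/ts3.png",np.hstack([a,b]))
E
```

```text
clk 7.32 table-frame TCP mm [  0.12   0.28 107.95] h 71.25 psi -101.02 tiltrv [ 0.11 -0.07]
F table [-2.8   0.24 -3.28] Ftool [0.3  2.8  3.28] open 0.0461 j [ -4.9  -5.6 -34.   -7.8 -28.9   1.6]
shift cm [0.029 0.006 0.125] rotvec [-0.11  0.03  0.08]
```

View pics/ts3.png

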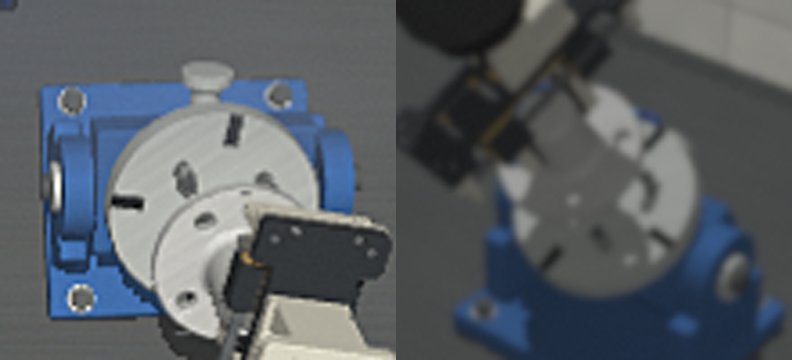

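View pics/w3.png

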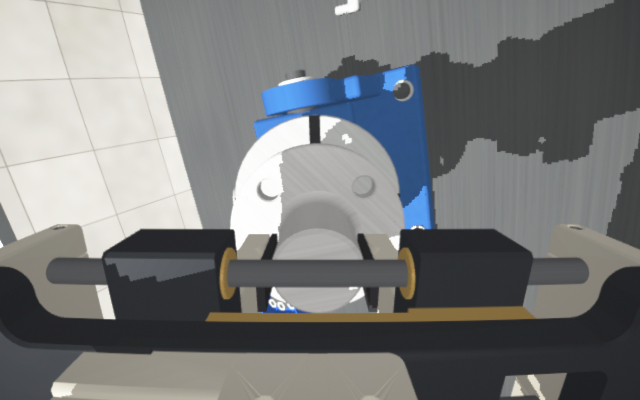

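Request:
step_arm(plan="3 0 0 0.7 0 0 0;3 0 0 1 0 0 0;3 0 0 0.9 0 0 0;3 0 0 0.6 0 0 0;3 0 0 0.4 0 0 0;3 0 0 0.2 0 0 0;3 0 0 0 0 0 0;3 0 0 0 0 0 0")

```text
clock: 8.13
tool_pos: [0.5462, -0.2103, 0.2041]
orientation: [-147.5, 6.0, -97.3]
force: [0.3, 0.2, -4.0]
opening: 0.0456
```

```bash
python3 -c "
from tgt import *
rep(.03)"
```

```text
clk 8.13 table-frame TCP mm [-1.05 -0.1  69.01] h 32.31 psi -101.09 tiltrv [ 0.02 -0.01]
F table [-1.91  0.2  -3.55] Ftool [0.17 1.91 3.55] open 0.0456 j [ -4.6  -1.4 -34.7  -8.8 -24.1   2.5]
shift cm [-0.03  -0.101  0.232] rotvec [-0.02  0.01  0.01]
```

Request:
step_arm(plan="3 0 -0.1 0.1 0 0 0;3 0 0 0.15 0 0 0;3 0 0 0.15 0 0 0;3 0 0 0.1 0 0 0;3 0 0 0 0 0 0;3 0 0 0 0 0 0")

```text
clock: 8.63
tool_pos: [0.5497, -0.2103, 0.2007]
orientation: [-147.4, 6.0, -97.3]
force: [0.4, -0.9, -3.8]
opening: 0.0458
```

```bash
python3 -c "
from tgt import *
rep(.026)"
```

```text
clk 8.63 table-frame TCP mm [ 0.05 -0.22 64.18] h 27.48 psi -101.08 tiltrv [ 0.04 -0.03]
F table [-1.75 -0.88 -3.41] Ftool [1.2  1.55 3.41] open 0.0458 j [ -4.6  -0.8 -34.6  -9.  -23.6   2.7]
shift cm [-0.02   0.009  0.148] rotvec [-0.04  0.01  0.02]
```

Request:
step_arm(plan="3 0 0 0.1 0 0 0;3 0 0 0.1 0 0 0;3 0 0 0.1 0 0 0;3 0 0 0 0 0 0;3 0 0 0 0 0 0")

```text
clock: 9.05
tool_pos: [0.5514, -0.2103, 0.1981]
orientation: [-147.4, 6.0, -97.3]
force: [0.3, 0.3, -4.7]
opening: 0.0453
```

```bash
python3 -c "
from tgt import *
rep(.022)"
```

```text
clk 9.05 table-frame TCP mm [ 0.09 -0.24 61.13] h 24.43 psi -101.08 tiltrv [ 0.04 -0.03]
F table [-2.34  0.31 -4.12] Ftool [0.14 2.36 4.12] open 0.0453 j [ -4.6  -0.5 -34.6  -9.1 -23.2   2.8]
shift cm [-0.022  0.014  0.243] rotvec [-0.04  0.01  0.02]
```

Request:
step_arm(plan="3 0 0 0.1 0 0 0;3 0 0 0.1 0 0 0;3 0 0 0.1 0 0 0;3 0 0 0.1 0 0 0;3 0 0 0 0 0 0;3 0 0 0 0 0 0")

```text
clock: 9.55
tool_pos: [0.5536, -0.2102, 0.1947]
orientation: [-147.4, 6.0, -97.3]
force: [0.3, 0.7, -4.2]
opening: 0.0455
```

```bash
python3 - <<'E'
from tgt import *
rep(.018)
i=snapshot("wrist");t=snapshot("top")
a=cv2.resize(t[160:260,340:450],None,fx=3.6,fy=3.6,interpolation=2);b=cv2.resize(i[60:235,215:420],None,fx=2.06,fy=2.06,interpolation=2)
cv2.imwrite("pics/ts4.png",np.hstack([a,b[:360]]))
E
```

```text
clk 9.55 table-frame TCP mm [ 0.09 -0.22 57.12] h 20.42 psi -101.08 tiltrv [ 0.04 -0.03]
F table [-1.99  0.66 -3.73] Ftool [-0.26  2.09  3.73] open 0.0455 j [ -4.5  -0.  -34.7  -9.2 -22.8   2.9]
shift cm [-0.02   0.013  0.242] rotvec [-0.04  0.01  0.02]
```

View pics/ts4.png

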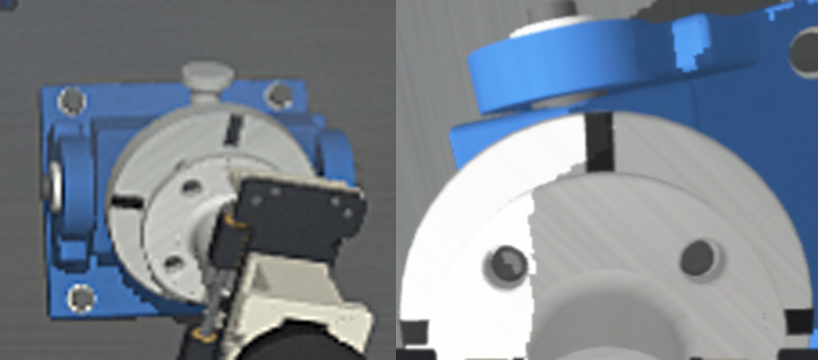

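The picture shows studs filling both visible holes ((508,263) and (698,260) in the crop), well aligned. I'll keep easing it down.

Request:
step_arm(plan="3 0 0 0.1 0 0 0;3 0 0 0.1 0 0 0;3 0 0 0.1 0 0 0;3 0 0 0 0 0 0;3 0 0 0 0 0 0")

```text
clock: 10.07
tool_pos: [0.5552, -0.2102, 0.1922]
orientation: [-147.4, 6.0, -97.3]
force: [0.6, 0.2, -3.6]
opening: 0.045
```

```bash
python3 -c "
from tgt import *
rep(.014)"
```

```text
clk 10.07 table-frame TCP mm [ 0.1  -0.23 54.12] h 17.42 psi -101.08 tiltrv [ 0.04 -0.03]
F table [-1.47  0.15 -3.3 ] Ftool [0.14 1.48 3.3 ] open 0.0450 j [ -4.5   0.3 -34.7  -9.3 -22.4   3. ]
shift cm [-0.021  0.015  0.342] rotvec [-0.05  0.01  0.02]
```

Request:
step_arm(plan="3 0 0 0.1 0 0 0;3 0 0 0.1 0 0 0;3 0 0 0.1 0 0 0;3 0 0 0.1 0 0 0;3 0 0 0 0 0 0;3 0 0 0 0 0 0")

```text
clock: 10.57
tool_pos: [0.5574, -0.2101, 0.1888]
orientation: [-147.4, 6.0, -97.3]
force: [0.9, 1.3, -4.6]
opening: 0.0458
```

```bash
python3 -c "
from tgt import *
rep(.010)"
```

```text
clk 10.57 table-frame TCP mm [ 0.07 -0.22 50.08] h 13.38 psi -101.08 tiltrv [ 0.04 -0.03]
F table [-1.75  1.31 -4.37] Ftool [-0.95  1.98  4.37] open 0.0458 j [ -4.5   0.8 -34.7  -9.5 -22.    3.2]
shift cm [-0.02   0.011  0.338] rotvec [-0.04  0.01  0.02]
```

Request:
step_arm(plan="3 0 0 0.1 0 0 0;3 0 0 0.1 0 0 0;3 0 0 0.1 0 0 0;3 0 0 0.1 0 0 0;3 0 0 0 0 0 0;3 0 0 0 0 0 0")

```text
clock: 11.07
tool_pos: [0.5596, -0.21, 0.1855]
orientation: [-147.4, 6.0, -97.3]
force: [1.8, 0.7, -4.1]
opening: 0.0456
```

```bash
python3 -c "
from tgt import *
rep(.006)"
```

```text
clk 11.07 table-frame TCP mm [ 0.1  -0.23 46.11] h 9.41 psi -101.08 tiltrv [ 0.04 -0.03]
F table [-0.71  0.69 -4.37] Ftool [-0.54  0.83  4.37] open 0.0456 j [ -4.5   1.2 -34.7  -9.6 -21.5   3.3]
shift cm [-0.02   0.015  0.341] rotvec [-0.04  0.01  0.02]
```

Request:
step_arm(plan="3 0 0 0.1 0 0 0;3 0 0 0.1 0 0 0;3 0 0 0.1 0 0 0;3 0 0 0.1 0 0 0;3 0 0 0 0 0 0;3 0 0 0 0 0 0")

```text
clock: 11.57
tool_pos: [0.5617, -0.2099, 0.1821]
orientation: [-147.5, 6.0, -97.3]
force: [1.9, 0.5, -4.5]
opening: 0.046
```

```bash
python3 -c "
from tgt import *
rep(.003)"
```

```text
clk 11.57 table-frame TCP mm [ 0.03 -0.21 42.07] h 5.37 psi -101.08 tiltrv [ 0.04 -0.02]
F table [-0.87  0.41 -4.79] Ftool [-0.24  0.93  4.79] open 0.0460 j [ -4.4   1.7 -34.7  -9.8 -21.1   3.5]
shift cm [-0.02   0.007  0.237] rotvec [-0.04  0.01  0.02]
```

Request:
step_arm(plan="3 0 0 0.1 0 0 0;3 0 0 0.1 0 0 0;3 0 0 0.1 0 0 0;3 0 0 0 0 0 0;3 0 0 0 0 0 0")

```text
clock: 11.98
tool_pos: [0.5634, -0.2099, 0.1796]
orientation: [-147.5, 6.0, -97.3]
force: [1.6, 1.1, -4.7]
opening: 0.0455
```

```bash
python3 -c "
from tgt import *
rep(.00)"
```

```text
clk 11.98 table-frame TCP mm [ 0.03 -0.22 39.09] h 2.39 psi -101.08 tiltrv [ 0.04 -0.03]
F table [-1.17  1.01 -4.83] Ftool [-0.77  1.34  4.83] open 0.0455 j [ -4.4   2.  -34.7  -9.9 -20.7   3.6]
shift cm [-0.021  0.007  0.239] rotvec [-0.04  0.01  0.02]
```

Request:
step_arm(plan="3 0 0 0.05 0 0 0;3 0 0 0.05 0 0 0;3 0 0 0.05 0 0 0;3 0 0 0 0 0 0")

```text
clock: 12.32
tool_pos: [0.5636, -0.2098, 0.1794]
orientation: [-147.4, 6.0, -97.3]
force: [-9.9, 4.9, 9.7]
opening: 0.0455
```

```bash
python3 -c "
from tgt import *
rep(.00)"
```

```text
clk 12.32 table-frame TCP mm [ 0.16 -0.19 38.81] h 2.11 psi -101.07 tiltrv [ 0.07 -0.04]
F table [-2.87  5.24 13.43] Ftool [ -4.59   3.81 -13.44] open 0.0455 j [ -4.4   2.  -34.7 -10.  -20.7   3.7]
shift cm [-0.016  0.02   0.211] rotvec [-0.06  0.02  0.03]
```

Request:
step_arm(plan="3 0 0 0.05 0 0 0;3 0 0 0.05 0 0 0;3 0 0 0 0 0 0")

```text
clock: 12.57
tool_pos: [0.5641, -0.2099, 0.1793]
orientation: [-147.4, 6.0, -97.3]
force: [-16.4, 5.2, 16.0]
opening: 0.0454
```

```bash
python3 -c "
from tgt import *
rep(.00)"
```

```text
clk 12.57 table-frame TCP mm [ 0.5  -0.24 38.42] h 1.72 psi -101.04 tiltrv [ 0.1  -0.08]
F table [-4.91  5.73 22.27] Ftool [ -4.69   5.88 -22.28] open 0.0454 j [ -4.4   2.1 -34.7 -10.  -20.6   3.7]
shift cm [-0.013  0.054  0.172] rotvec [-0.11  0.02  0.06]
```

Request:
step_arm(plan="3 -0.04 0.03 -0.08 0 0 0;3 0 0 0 0 0 0;3 0 0 0 0 0 0.6;3 0 0 0 0 0 0.6;3 0 0 0 0 0 0")

```text
clock: 12.98
tool_pos: [0.5644, -0.2095, 0.1796]
orientation: [-147.5, 6.6, -98.3]
force: [-7.9, 3.0, 11.4]
opening: 0.0454
```

```bash
python3 - <<'E'
from tgt import *
rep(.00); print(telemetry.get_obs()["moment"])
i=snapshot("wrist");t=snapshot("side")
a=cv2.resize(t[170:270,300:410],None,fx=3.6,fy=3.6,interpolation=2);b=cv2.resize(i[90:235,225:410],None,fx=2.4,fy=2.4,interpolation=2)
b=cv2.resize(b,None,fx=360/b.shape[0],fy=360/b.shape[0])
cv2.imwrite("pics/ts5.png",np.hstack([a,b[:360,:400]]));cv2.imwrite("pics/w5.png",i)
E
```

```text
clk 12.98 table-frame TCP mm [ 0.85  0.08 38.51] h 1.81 psi -102.21 tiltrv [ 0.11 -0.11]
F table [-0.31  3.25 13.76] Ftool [ -3.11   0.96 -13.76] open 0.0454 j [ -4.3   2.1 -34.7  -9.9 -20.5   2.3]
shift cm [0.025 0.082 0.18 ] rotvec [-0.14  0.01 -1.11]
[0.6842 2.902  1.1808]
```

View pics/ts5.png

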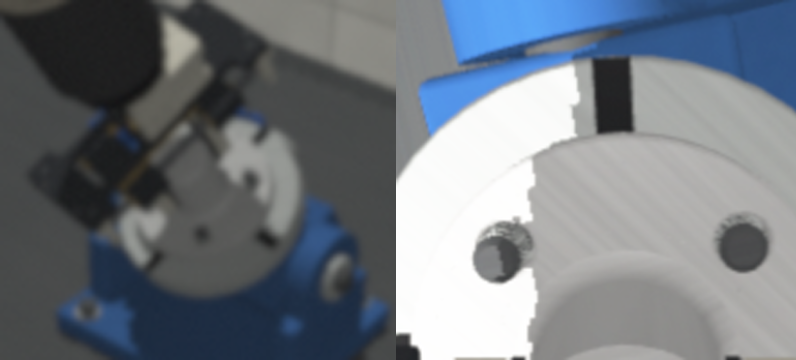

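```bash
python3 - <<'E'
import cv2,numpy as np
i=cv2.imread("pics/w5.png")
a=cv2.resize(i[168:208,248:298],None,fx=8,fy=8,interpolation=2);b=cv2.resize(i[168:208,342:392],None,fx=8,fy=8,interpolation=2)
cv2.imwrite("pics/z5.png",np.hstack([a,b]))
E
```

```text
(no output)
```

View pics/z5.png

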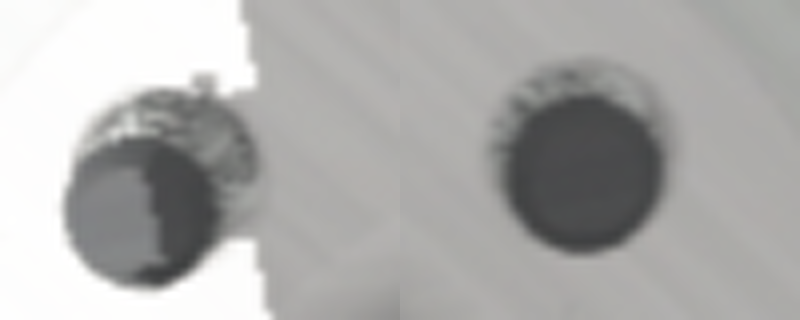

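```bash
python3 - <<'E'
from h import *
c=calibration("wrist"); T=toolT(); cT=dict(c,camera_from_world=c["camera_from_world"]@T)
for z in (.0107,.0127,.0147,.0167,.0187,.0227):
    P=onplane(cT,[(265.06,194.06),(364.7,189.2)],[0,0,z],np.array([0,0,1.])); d=P[1]-P[0]
    print(z,"rim-top minus this: %.1f mm"%((.0227-z)*1e3),P.round(4).tolist(),"sep",np.linalg.norm(d)*1000,np.degrees(np.arctan2(d[1],d[0])))
E
```

```text
0.0107 rim-top minus this: 12.0 mm [[0.0291, -0.0294, 0.0107], [0.032, 0.0293, 0.0107]] sep 58.82532264598078 87.10690491210269
0.0127 rim-top minus this: 10.0 mm [[0.0286, -0.0298, 0.0127], [0.0316, 0.0296, 0.0127]] sep 59.52140643932619 87.10690491210269
0.0147 rim-top minus this: 8.0 mm [[0.0281, -0.0302, 0.0147], [0.0311, 0.03, 0.0147]] sep 60.21749023267162 87.10690491210269
0.0167 rim-top minus this: 6.0 mm [[0.0276, -0.0305, 0.0167], [0.0307, 0.0303, 0.0167]] sep 60.91357402601705 87.10690491210269
0.0187 rim-top minus this: 4.0 mm [[0.0271, -0.0309, 0.0187], [0.0302, 0.0306, 0.0187]] sep 61.609657819362475 87.10690491210269
0.0227 rim-top minus this: 0.0 mm [[0.0261, -0.0316, 0.0227], [0.0293, 0.0313, 0.0227]] sep 63.00182540605333 87.10690491210268
```

Request:
step_arm(plan="3 -0.04 -0.04 0 0 0 -0.6;3 0 0 0 0 0 0;3 0 0 0 0 0 0")

```text
clock: 13.33
tool_pos: [0.5644, -0.2094, 0.1795]
orientation: [-147.4, 6.3, -97.8]
force: [-9.9, 1.8, 10.5]
opening: 0.0452
```

```bash
python3 -c "
from tgt import *
rep(.00)"
```

```text
clk 13.33 table-frame TCP mm [ 0.85  0.21 38.46] h 1.76 psi -101.66 tiltrv [ 0.08 -0.1 ]
F table [-2.54  2.11 14.18] Ftool [ -1.56   2.89 -14.19] open 0.0452 j [ -4.3   2.1 -34.8  -9.8 -20.5   2.8]
shift cm [0.038 0.08  0.176] rotvec [-0.11  0.   -0.56]
```

Request:
step_arm(plan="3 -0.03 0 0 0 0 0;3 0 0 0 0 0 0;3 0 0 0 0 0 0")

```text
clock: 13.58
tool_pos: [0.5644, -0.2093, 0.1795]
orientation: [-147.4, 6.3, -97.8]
force: [-8.5, -0.7, 10.1]
opening: 0.0453
```

```bash
python3 -c "
from tgt import *
rep(.00)"
```

```text
clk 13.58 table-frame TCP mm [ 0.89  0.26 38.47] h 1.77 psi -101.67 tiltrv [ 0.07 -0.11]
F table [-1.65 -0.39 13.17] Ftool [  0.72   1.51 -13.17] open 0.0453 j [ -4.3   2.  -34.8  -9.7 -20.5   2.7]
shift cm [0.043 0.082 0.177] rotvec [-0.12 -0.02 -0.57]
```

```bash
python3 - <<'E'
from tgt import *
o=telemetry.get_obs();T=toolT()
m=o["moment"]-np.cross(o["tool_pos"],o["force"]);print(o["moment"],"M at tcp, tool axes",T[:3,:3].T@m, "raw in tool",T[:3,:3].T@o["moment"])
i=snapshot("wrist");cv2.imwrite("pics/w6.png",i)
a=cv2.resize(i[118:208,232:404],None,fx=4.6,fy=4.6,interpolation=2)
cv2.imwrite("pics/z6.png",a)
E
```

```text
[-0.091   3.1059 -0.0452] M at tcp, tool axes [-10.7007  -0.9212  -0.5529] raw in tool [-3.0409  0.6382  0.0453]
```

View pics/z6.png

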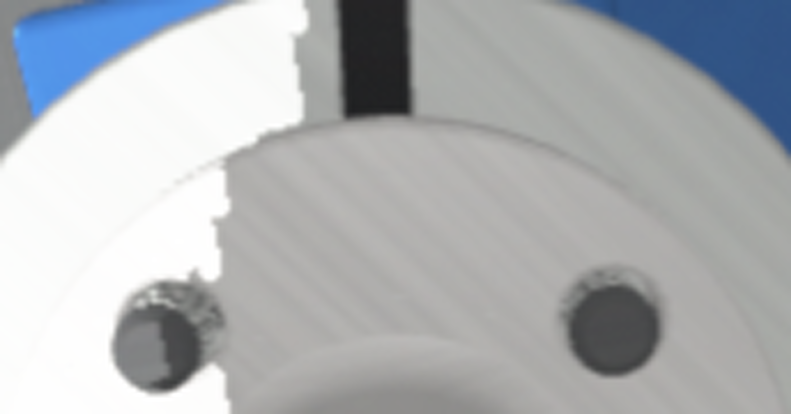

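```bash
python3 - <<'E'
import cv2
i=cv2.imread("pics/w6.png");cv2.imwrite("pics/z7.png",cv2.resize(i[95:240,205:435],None,fx=3.45,fy=3.45,interpolation=2))
E
```

```text
(no output)
```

View pics/z7.png

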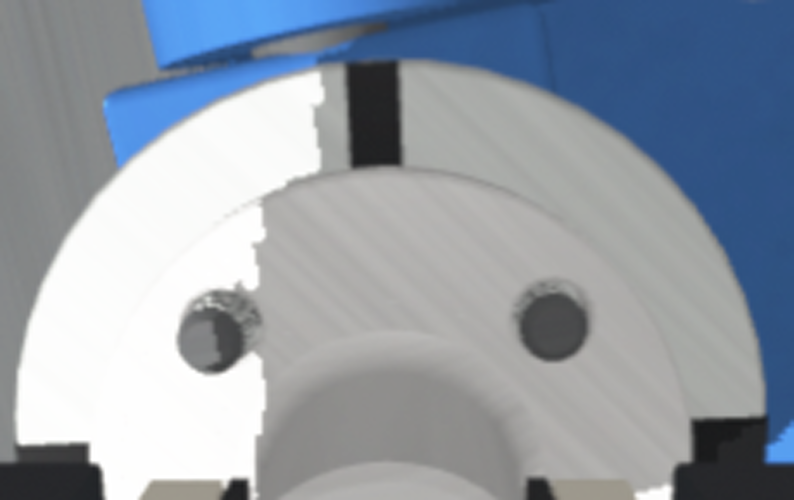

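```bash
cat > gap.py <<'E'
from h import *
import sys
from scipy.optimize import least_squares,brentq
i=cv2.imread(sys.argv[1]); c=calibration("wrist"); T=toolT(); cT=dict(c,camera_from_world=c["camera_from_world"]@T)
hsv=cv2.cvtColor(i,cv2.COLOR_BGR2HSV);S=hsv[...,1].astype(float);V=i.max(2).astype(float)
def cross(p,lo,hi,th):  # first index from lo to hi where p crosses th, subpixel
    st=1 if hi>lo else -1
    for k in range(lo,hi,st):
        if (p[k]-th)*(p[k+st]-th)<=0 and p[k]!=p[k+st]: return k+st*(th-p[k])/(p[k+st]-p[k])
pts=[]
for r in range(150,220):
    a=cross(V[r],205,300,200)      # left: bench grey -> white plate
    b=cross(S[r],440,330,90)       # right: blue -> grey
    if a and r>165: pts.append((a,r))
    if b: pts.append((b,r))
for u in list(range(265,300))+list(range(325,370)):
    b=cross(S[:,u],100,160,90)
    if b: pts.append((u,b))
pts=np.array(pts,float)
def circ(z,pts):
    P=onplane(cT,pts,[0,0,z],np.array([0,0,1.]))[:,:2]
    f=lambda q:np.hypot(P[:,0]-q[0],P[:,1]-q[1])-q[2]
    s=least_squares(f,[0,0,.07],loss='soft_l1',f_scale=.0004); return s.x,s.fun
def solve(pts,R,lo,hi):
    z=brentq(lambda z:circ(z,pts)[0][2]-R,lo,hi);x,e=circ(z,pts);print("z %.2f mm"%(z*1e3),"centre",(x*1e3).round(2),"rms mm",(np.sqrt(np.median(e**2))*1e3).round(3),len(pts));return z
zp=solve(pts,.077,.01,.07)
np.save("platepts.npy",pts)
E
python3 gap.py pics/w6.png
python3 - <<'E'
import cv2,numpy as np
i=cv2.imread("pics/w6.png")
for r in (190,205,215): print(r,i[r,395:432].max(1)); print(i[r,205:245].max(1))
E
```

```text
z 38.54 mm centre [-6.0e-02  1.9e+00  7.7e+01] rms mm 0.115 204
190 [166 164 167 169 170 170 169 167 166 167 168 169 170 172 172 172 172 170
 167 165 166 168 168 168 169 170 168 155 135 129 129 127 127 127 127 126
 128]
[138 138 138 138 138 138 141 173 238 252 253 253 253 253 253 254 253 253
 253 252 252 253 253 253 253 253 253 253 254 253 253 253 253 253 252 252
 253 254 254 254]
205 [175 174 173 174 174 173 167 165 169 170 170 170 171 170 170 169 168 168
 169 168 169 169 168 168 166 167 167 169 169 168 153 132 129 129 128 127
 127]
[139 138 139 139 153 230 253 254 254 254 254 253 253 252 252 252 252 252
 253 253 253 253 253 253 253 253 253 253 253 253 254 254 254 254 254 254
 254 254 254 254]
215 [173 173 172 171 171 171 173 174 170 163 156 156 156 157 154 153 154 156
 157 157 156 156 157 157 156 155 150 129 127 126 118  88  94 124 127 126
 127]
[137 140 141 145 199 248 253 253 253 253 253 253 254 254 254 254 254 254
 254 254 254 254 254 253 253 252 252 253 254 254 254 254 254 254 254 254
 253 254 254 254]
```

```bash
sed 's/ring(.0425,.024,phi)/ring(.0425,.0222,phi)/;s/\[\[0,0,.032\]\]/[[0,0,.028]]/;s/)\*\.2,/)*.8,/;s/-pt)\*\.3/-pt)*.8/;s/-ps)\*\.3/-ps)*.8/' fit2.py > fit3.py; python3 - <<'E'
exec(open('fit3.py').read())
T=toolT(); R=frame(s.x); p=R.T@(T[:3,3]-s.x[:3]); print("TCP in refit table mm",p*1e3,"h",p[2]*1e3-36.7)
E
```

```text
[  0.5839  -0.209    0.1483  32.7444   2.0059 -54.051   -8.9377   0.0646
   0.0528   1.0095   0.5813   0.5385  -0.4403  -0.1916  -0.405 ] cost 10.208407943917305 45
sd [0.001  0.001  0.0012 0.4532 0.4796 0.4608 0.4437 0.0005 0.0002 0.9676
 0.9704 0.3995 0.4165 0.4039 0.449 ]
[[-0.0221  0.5007]
 [-0.8125  0.7332]
 [ 0.1826  0.8378]
 [-0.9387  0.6797]
 [ 1.0185 -2.3413]
 [-0.4667 -0.2531]
 [ 0.6733 -0.8574]
 [ 0.1522  0.3925]
 [ 0.2826 -0.238 ]]
[[-0.828   0.1592]
 [-0.1042 -0.2913]
 [-0.1992  0.3978]
 [ 0.8372 -0.4205]
 [-0.1817  0.6428]]
[[-0.3905  0.3759]
 [ 0.2906 -0.2226]
 [ 0.0794 -0.7936]
 [ 0.166  -0.3425]
 [ 0.0626  1.745 ]]
TCP in refit table mm [ 0.4733  0.3537 36.8764] h 0.17636370139433666
```

Request:
step_arm(plan="3 0 0 -0.05 0 0 0;3 0 0 -0.04 0 0 0;3 0 0 0 0 0 0;3 0 0 0 0 0 0")

```text
clock: 13.97
tool_pos: [0.5642, -0.2091, 0.1795]
orientation: [-147.5, 6.3, -97.8]
force: [-2.6, -3.0, 2.0]
opening: 0.0456
```

```bash
python3 - <<'E'
from tgt import *
rep(.00);cv2.imwrite("pics/w7.png",snapshot("wrist"))
E
```

```text
clk 13.97 table-frame TCP mm [ 0.73  0.49 38.54] h 1.84 psi -101.67 tiltrv [ 0.05 -0.08]
F table [-1.19 -2.92  3.14] Ftool [ 3.1   0.57 -3.14] open 0.0456 j [ -4.2   2.  -34.8  -9.7 -20.5   2.7]
shift cm [0.063 0.062 0.184] rotvec [-0.08 -0.01 -0.57]
```

Request:
step_arm(plan="4.8 0 0 0 0 0 0;5 0 0 0 0 0 0;5.5 0 0 0 0 0 0;6.5 0 0 0 0 0 0;8 0 0 0 0 0 0;8.7 0 0 0 0 0 0;8.7 0 0 0 0 0 0;8.7 0 0 0 0 0 0;8.7 0 0 0 0 0 0")

```text
clock: 14.77
tool_pos: [0.564, -0.2088, 0.1792]
orientation: [-147.5, 6.3, -97.8]
force: [-0.0, 0.5, 0.1]
opening: 0.0855
```

```bash
python3 - <<'E'
from tgt import *
rep(.00);i=snapshot("wrist");cv2.imwrite("pics/w8.png",i)
a=cv2.imread("pics/w7.png")
f=lambda i:cv2.resize(i[95:240,205:435],None,fx=1.72,fy=1.72,interpolation=2)
cv2.imwrite("pics/z8.png",np.hstack([f(a),f(i)]))
E
```

```text
clk 14.77 table-frame TCP mm [ 0.36  0.81 38.4 ] h 1.70 psi -101.69 tiltrv [ 0.04 -0.03]
F table [0.04 0.53 0.08] Ftool [-0.53  0.07 -0.08] open 0.0855 j [ -4.2   2.  -34.8  -9.7 -20.5   2.7]
shift cm [0.087 0.019 0.17 ] rotvec [-0.04  0.01 -0.59]
```

View pics/z8.png

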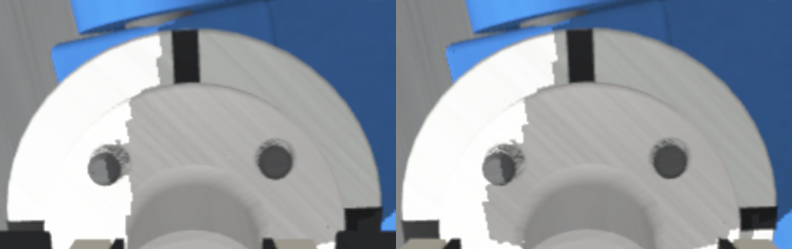

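Request:
step_arm(plan="8.7 0 0 -0.5 0 0 0;8.7 0 0 -1.5 0 0 0;8.7 0 0 -2.5 0 0 0;8.7 0 0 -3 0 0 0;8.7 0 0 -3 0 0 0;8.7 0 0 -2 0 0 0;8.7 0 0 -1 0 0 0;8.7 0 0 0 0 0 0;8.7 0 0 0 0 0 0;8.7 0 0 0 0 0 0")

```text
clock: 15.65
tool_pos: [0.4903, -0.2112, 0.2909]
orientation: [-147.6, 6.4, -97.9]
force: [0.5, -0.6, 0.8]
opening: 0.0871
```

```bash
python3 - <<'E'
from tgt import *
rep();np.savez("w9.npz",**calibration("wrist"));i=snapshot("wrist");cv2.imwrite("pics/w9.png",i)
t=snapshot("top");s=snapshot("side");cv2.imwrite("pics/t9.png",t);cv2.imwrite("pics/s9.png",s)
cv2.imwrite("pics/z9.png",cv2.resize(i[90:240,205:435],None,fx=3.45,fy=3.45,interpolation=2))
a=cv2.resize(t[160:260,340:450],None,fx=3.6,fy=3.6,interpolation=2);b=cv2.resize(s[170:270,300:410],None,fx=3.6,fy=3.6,interpolation=2)
cv2.imwrite("pics/ts9.png",np.hstack([a,b]))
E
```

```text
clk 15.65 table-frame TCP mm [ -0.68   0.98 172.21] h 135.51 psi -101.71 tiltrv [-0.03  0.07]
F table [ 0.87 -0.61  0.4 ] Ftool [ 0.42 -0.98 -0.4 ] open 0.0871 j [ -5.5 -11.9 -31.8  -6.7 -37.5  -0.1]
```

View pics/z9.png

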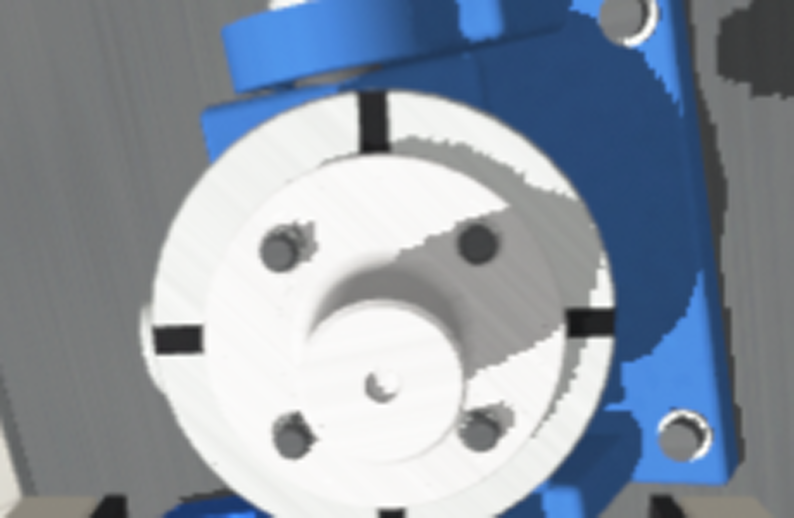

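View pics/ts9.png

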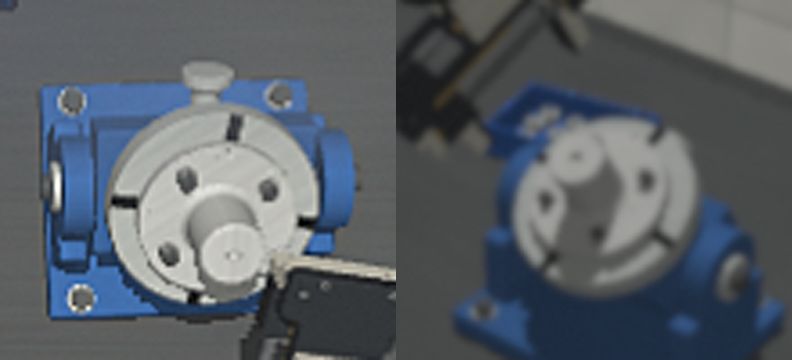

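Request:
step_arm(plan="8.7 2 0 0 0 0 0;8.7 2.5 0 0 0 0 0;8.7 2.5 0 0 0 0 0;8.7 1.5 0 0 0 -5 0;8.7 1 0 0 0 -6 0;8.7 0 0 1 0 -6 0;8.7 0 0 1 0 -6 0;8.7 0 0 1 0 -6 0;8.7 0 0 0 0 -6 0;8.7 0 0 0 0 -5 0;8.7 0 0 0 0 0 0;8.7 0 0 0 0 0 0")

```text
clock: 16.8
tool_pos: [0.4932, -0.2937, 0.2528]
orientation: [-138.6, 37.7, -73.9]
force: [-0.7, -0.6, 0.6]
opening: 0.0872
```

Request:
step_arm(plan="8.7 0 0 0 0 0 0;8.7 0 0 0 0 0 0")

```text
clock: 16.97
tool_pos: [0.4934, -0.2919, 0.257]
orientation: [-138.4, 37.3, -73.7]
force: [-0.8, 0.0, 0.5]
opening: 0.0872
```

```bash
python3 - <<'E'
from tgt import *
rep();np.savez("w10.npz",**calibration("wrist"));i=snapshot("wrist");cv2.imwrite("pics/w10.png",i)
E
```

```text
clk 16.97 table-frame TCP mm [-18.84 -79.78 143.59] h 106.89 psi -102.10 tiltrv [33.38 27.67]
F table [-0.4   0.04  0.91] Ftool [-0.52  0.41 -0.74] open 0.0872 j [-49.2  19.4   1.8 -52.4 -87.3  60.9]
```

View pics/w10.png

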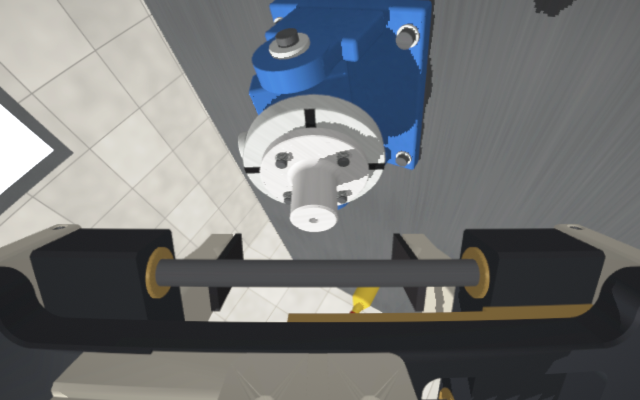

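```bash
python3 - <<'E'
from tgt import *
T=toolT();s=T[:3,:3].T@(S+Rt[:,2]*.0018-T[:3,3]);print(s)
R=Rn.from_euler('y',-22,degrees=True).as_matrix()
s2=np.array([.02,0,.125]);sh=s-R@s2;print("shift cm",sh*100, "world",T[:3,3]+T[:3,:3]@sh, (T[:3,:3]@R)[:,2])
E
```

```text
[ 0.0232 -0.0028  0.1623]
shift cm [ 5.1526 -0.2802  3.8952] world [ 0.5272 -0.3073  0.2046] [ 0.3879  0.8627 -0.3245]
```

Request:
step_arm(plan="8.7 1.5 -0.1 0.4 0 -4 0;8.7 1.5 -0.1 0.3 0 -5 0;8.7 1.5 -0.1 0.3 0 -5 0;8.7 1.2 0 -0.2 0 -5 0;8.7 0.8 0 -0.5 0 -3 0;8.7 0 0 0 0 0 0;8.7 0 0 0 0 0 0;8.7 0 0 0 0 0 0")

```text
clock: 17.68
tool_pos: [0.5169, -0.3347, 0.2122]
orientation: [-121.6, 51.7, -50.0]
force: [-0.3, 0.5, 1.0]
opening: 0.0871
```

```bash
python3 - <<'E'
from tgt import *
rep();np.savez("w11.npz",**calibration("wrist"));i=snapshot("wrist");cv2.imwrite("pics/w11.png",i)
cv2.imwrite("pics/z11.png",cv2.resize(i[60:235,210:420],None,fx=3.4,fy=3.4,interpolation=2))
E
```

```text
clk 17.68 table-frame TCP mm [ -24.79 -123.34   94.09] h 57.39 psi -102.37 tiltrv [52.48 43.14]
F table [0.34 0.53 1.01] Ftool [-1.17 -0.22  0.  ] open 0.0871 j [ -53.5   39.6   17.7  -60.1 -107.9   65.7]
```

View pics/z11.png

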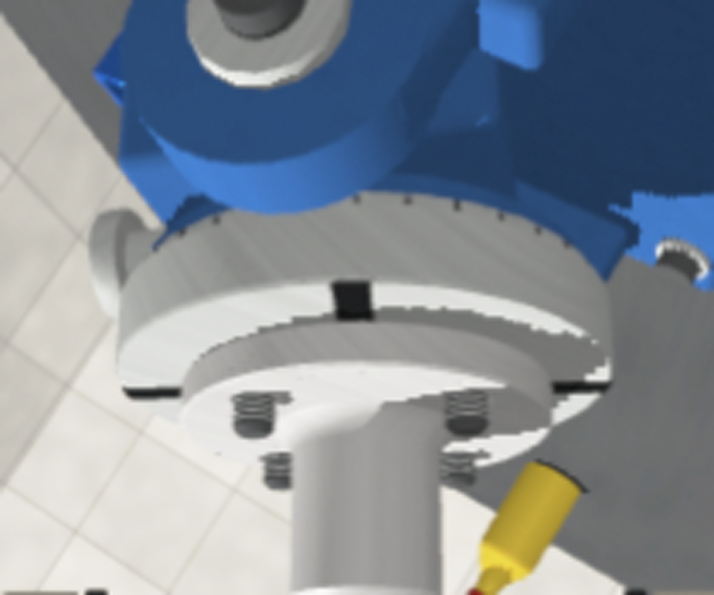

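```bash
python3 - <<'E'
from tgt import *
c=dict(np.load("w11.npz"))
S2=np.array([.5839,-.2090,.1483]);R2=(Rn.from_euler('z',2,degrees=True)*Rn.from_euler('y',-32.74,degrees=True)).as_matrix()
o=rays(c,[0,0])[0]; q=R2.T@(o-S2); th=np.arctan2(q[1],q[0])-np.radians(1); print("cam in table",q, np.degrees(np.arctan2(np.hypot(*q[:2]),q[2])))
d=np.array([np.cos(th),np.sin(th),0])
for h in (0,.001,.002):
    P=[d*.077,d*.077+[0,0,-.002],d*.0575+[0,0,h+.0015],d*.0575+[0,0,h+.014]]
    ph=np.radians(-54)
    for k in range(4):
        e=np.array([np.cos(ph+k*np.pi/2),np.sin(ph+k*np.pi/2),0])*.0425
        P+= [e+[0,0,h+.014],e+[0,0,.0222]]
    u=project(c,np.array(P)@R2.T+S2); z=(u+.4-[210,60])*3.4
    print("h",h);print(z[:4].round(1).tolist(),"diffs",np.diff(z[[0,2,3],1]).round(1));print(z[4:].round(1).tolist())
E
```

```text
cam in table [-0.0615 -0.2911  0.1098] 69.73956825338587
h 0
[[366.8, 275.8], [366.7, 268.2], [365.1, 315.1], [365.2, 360.2]] diffs [39.4 45. ]
[[250.3, 398.4], [249.5, 425.9], [278.1, 457.5], [277.6, 480.7], [454.4, 454.8], [455.0, 478.1], [462.6, 394.6], [463.4, 422.3]]
h 0.001
[[366.8, 275.8], [366.7, 268.2], [365.1, 318.7], [365.2, 363.8]] diffs [42.9 45.1]
[[250.2, 401.8], [249.5, 425.9], [278.0, 460.3], [277.6, 480.7], [454.5, 457.6], [455.0, 478.1], [462.6, 397.9], [463.4, 422.3]]
h 0.002
[[366.8, 275.8], [366.7, 268.2], [365.1, 322.3], [365.2, 367.5]] diffs [46.5 45.2]
[[250.1, 405.1], [249.5, 425.9], [278.0, 463.1], [277.6, 480.7], [454.5, 460.4], [455.0, 478.1], [462.7, 401.3], [463.4, 422.3]]
```

```bash
python3 - <<'E'
from tgt import *
from plant import workorder
print(telemetry.get_obs()["clock"],telemetry.get_obs()["force"]); print(workorder.close_job())
E
```

```text
17.7333 [-0.4119  0.0341  0.5586]
the job is handed in; nothing more can be done
None
```

The coupling half is on the tilted table with its bore on the pilot pin and all four holes over the studs. It is fully home on the face plate, and I handed the job in at 17.7 s.

**What I did:** I gripped the coupling by its hub. From the pictures I put the table's tilt at about 33° and the stud angle at about 36°, so I turned the part to match before lowering it. I eased it down in steps of 1 mm or less and felt no resistance until the face. There it stopped firmly at about 26 N at most. Backed off to about 17 N, a 1° turn each way gave no further drop. I then took the press off, opened the gripper, backed away and left the gripper clear.

**Last checks:**
- **Seating:** From a low angle, the plate edge to the rim's underside measured 39 px. I expected 39.4 px if seated and 46.5 px if it stood 2 mm high. The studs stand out about 10 mm above the rim, as they should.
- **Release:** The part did not move when the fingers opened.

**What disagreed at first:**
- **Height estimate:** My first estimate had the part stopping about 1.8 mm high. I had taken the visible stud outline as the stud top, when it was the edge below the bevel. Corrected, the height came to about 0.2 mm.
- **Face plate edge:** One plate-diameter reading still suggested about 1.8 mm high. A bevel on the plate's edge might explain it, but I did not confirm that.
- **Rim thickness:** In the low-angle picture the rim looked about 41 px thick where I expected 45 px. I put that down to blur.

I never moved near the wrench, oil bottle or nut tray. I did not measure them again at the end.

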